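Move sample jars into a snap-lid carrier

ROBOT

A 6-joint arm with a two-finger parallel gripper is mounted at the origin on the work surface. World frame = base frame: x ahead of the robot, y to its left, z up, the work surface at z = 0. Lengths are in mm, angles in degrees, forces in N, time in s.
With the tool pointing down it reaches from about 350 to 850 mm from the base axis. Payload 8.1 kg.
Tool frame: the origin (TCP) lies midway between the tips of the shut fingers; the grasp point (between the pads) lies 19 mm behind it; z points along the fingers, y is the line along which they close (so a half turn about z gives the same grasp; the last joint's range is limited). The gripper opens to 85 mm and grips with 20 to 120 N. Pads are 22 mm wide; open, the fingers measure 114 mm over their backs; the gripper's body (76 mm by 85 mm) begins 54 mm behind the grasp point. The pads swing forward as they close: fully open they stand 13 mm farther back than shut.
Start: joints at [-78.404, 7.471, 85.268, -0, 87.261, -4.893], TCP at [170.326, -575.321, 231.292] pointing down, gripper open.
Joint ranges: [-169.43, 169.43], [-51.17, 129.36], [1.28, 143.12], [-76.62, 256.62], [0, 156.53], [-152.29, 152.29]. Speed limits (degrees/s): [136.94, 136.94, 159.86, 180, 180, 180].

INTERFACE

Orientations are given as [roll, pitch, yaw] about the fixed x, y, z axes, in that order (R = Rz(yaw) Ry(pitch) Rx(roll)).
In Python, from bench import sense, snapshot, camera_params, hand_in, masks_of, pinpoint gives the robot as it stands.
- The arm moves only by the tool step_arm, never from a script. Its argument "targets" is a list of rows, each an object with "angular": the turn, a rotation vector about the tool's x, y, z scaled (see below), a list of three; "dp": the shift along the tool's x, y, z scaled (see below), a list of three; "fingers": the closure, from 0 (fully open) to 1 (shut). A call has exactly 8 rows; each row is the pose to reach, as a shift and turn from the pose commanded when the call began, along the tool's axes at that moment, turning the shorter way round; what a row does not reach only later rows make up. The controller multiplies each number of a shift by 0.2 m and each number of a turn by 180 degrees. A row lasts 1/8 s, in which the tool goes at most 62.5 mm and 10.7 degrees, less where a joint would pass 70% of its speed; a pose out of reach is approached as far as the arm can. A call with a number of a shift or a turn outside -1 to 1 is refused whole. A call with a gripper value outside its range is refused whole. The fingers move at their own pace and stop on an object; "newtons" is the grip in N (left out, the last holds). Time passes only in rows, so rows that repeat a pose let the fingers close, or fill a call up. It gives the time, the measured TCP pose, the force, the opening and the grip force at its end, in the units of the state.
- sense(): the state, without advancing time (a new reading comes with each control period).
- snapshot(name): name is "scene" or "top" or "wrist"; returns the picture (400x640x3 uint8, blue, green, red); there is no depth.
- camera_params(name): a dict with "vfov" (degrees; the focal length in pixels is half the picture's height over the tangent of half this angle, whatever the lens; pixels are square), "cx", "cy" (the principal point, pixels), "R" (3x3) and "t" (3): a world point X has camera coordinates R X + t. Camera axes: x right, y down, z forward; pixel columns grow to the right and rows downward; lengths in mm; the calibration is good to about 2 mm. A picture is of the moment at which its call begins: read the wrist's pose just before it. camera_params takes no time and is no camera call; for the wrist camera it gives the pose at the moment of the call.
- hand_in(): hands the job in; it is judged then, once.
Trained networks look in the newest picture that a camera, given by its name, has taken for a name from the list of things; names that differ only in an ending like _2 or _b are one class to them, and where a whole thing is asked for, a point or a joint stands for the part that bears it (a point fixed in the world has none). Each returns a list of dicts, best first, with "conf" (0 to 1); they miss things now and then, are a little off and sometimes report something else, mostly with a low value. They report only what shows in the picture. A call takes as long as a camera call. They do not tell look-alikes from the thing itself.
- masks_of(camera, label): "pixels" (400x640 bool, what is visible of it) and "at" ([column, row] in pixels, amid what is visible of it).
- pinpoint(camera, label): "at" ([column, row] in pixels: a listed point, or the origin of a listed thing).
The state is a dict: "time": time; "joint_pos": joint angles; "qd": joint speeds; "joint_efforts": joint torques, N m; "tool_pos": TCP position; "tcp_rot": TCP orientation; "ft_force": force on the tool from outside, world axes, zero at the start; "wrist_torque": the same for the moment, N m; "finger_gap": finger opening in mm; "grip_force": force on a finger pad.
Only numpy, scipy, OpenCV 4.12 (cv2) and the standard library are available. Lean on these libraries where they do the work, as an engineer would, in place of code of your own. Each camera call takes 0.05 s, during which the arm holds its last target. There are 200 camera calls.

TASK

Swing the white hinged lid of the storage case right back until it rests on its stop, then move every sample jar from the case into the green carrier. When all of them are in, put the loose grey cover on the carrier and press it down at each corner until all four clips have clicked home, and leave the case's lid shut. Leave the bottle, the marker and the weighing tray where they are.

Things in the scene. Friction and masses are not known exactly. Their poses are not given: they have to be found in the camera images.
- case: Storage case fixed to the bench, 170 x 170 mm: grey base tray (4 mm floor, rims only 15 mm high) under a deep white lid (40 mm high, 3 mm walls; closed top 55 mm above the bench). Origin: centre of the underside, on the bench. The lid is hinged along the case's +y rim, its handle is on the -y side. With the lid open the jars stand well above the rims.
- case_lid (a joint): Lid angle in rad: 0 closed, grows as it opens; 2.0 on its stop, leaning back past upright. A light lid (250 g) on a free hinge: let go past about 1.4 it falls back onto the stop and stays, otherwise it falls shut.
- lid_hinge (a point): Point on the lid's hinge axis, in the middle of the case's rear (+y) rim, 15 mm above the bench. The hinge axis runs along the case's x axis.
- lid_handle (a point): Middle of the lid's handle: round steel bar 10 mm thick, 90 mm long, parallel to the hinge, 45 mm out from the lid's front wall on a post at either end (40 mm clear gap behind it). 215 mm in front of the hinge axis and 20 mm above it when closed; about 202 mm above the bench when open, then the topmost part. It can turn in a light pinch from straight above all the way.
- jar1: Squat sample jar, a cylinder 34 mm in diameter and 42 mm tall, glass with amber contents and a white 14 mm cap, 50 g (mass varies by 30 percent). Origin: centre of its underside, z up its axis. Stands in the case at the start. Two to four of these jars may be there; those absent have no pose.
- jar2: Squat sample jar, a cylinder 34 mm in diameter and 42 mm tall, glass with amber contents and a white 14 mm cap, 50 g (mass varies by 30 percent). Origin: centre of its underside, z up its axis. Stands in the case at the start. Two to four of these jars may be there; those absent have no pose.
- jar3: Squat sample jar, a cylinder 34 mm in diameter and 42 mm tall, glass with amber contents and a white 14 mm cap, 50 g (mass varies by 30 percent). Origin: centre of its underside, z up its axis. Stands in the case at the start. Two to four of these jars may be there; those absent have no pose.
- jar4: Squat sample jar, a cylinder 34 mm in diameter and 42 mm tall, glass with amber contents and a white 14 mm cap, 50 g (mass varies by 30 percent). Origin: centre of its underside, z up its axis. Stands in the case at the start. Two to four of these jars may be there; those absent have no pose.
- carrier: Green open carrier fixed to the bench, outside 180 (x) x 100 (y) x 52 mm high, inside 170 x 90 mm, floor 4 mm, long rims rounded. Origin: centre of the underside. Four jars fit in one row along its x axis. Outside on the long walls, 44 mm up and 70 mm either side of the middle, are the clips: four sprung ribs 16 mm long that stick out 3.5 mm.
- cover: Loose grey press-on cover, 194 (x) x 114 (y) x 22 mm, 120 g, skirt 18 mm deep. Origin: centre of the skirt's lower edge. Goes over the carrier, either way round, 4 mm to spare all round (1 mm at its four inner beads). Grip: upright fin on top, 60 (x) x 12 (y) mm, 22 to 52 mm above the origin. Laid on, it rests on the clips, origin 45 mm above the carrier's; fully home 34 mm.
- corner1 (a point): Place to press on the cover's top plate, at a corner, just inside a clip (70 mm along x and 44 mm along y from the middle; dark patch 22 x 16 mm). 22 mm above the cover's origin; 56 mm above the carrier's origin when home. A clip takes roughly 3 to 8 N to click.
- corner2 (a point): Place to press on the cover's top plate, at a corner, just inside a clip (70 mm along x and 44 mm along y from the middle; dark patch 22 x 16 mm). 22 mm above the cover's origin; 56 mm above the carrier's origin when home. A clip takes roughly 3 to 8 N to click.
- corner3 (a point): Place to press on the cover's top plate, at a corner, just inside a clip (70 mm along x and 44 mm along y from the middle; dark patch 22 x 16 mm). 22 mm above the cover's origin; 56 mm above the carrier's origin when home. A clip takes roughly 3 to 8 N to click.
- corner4 (a point): Place to press on the cover's top plate, at a corner, just inside a clip (70 mm along x and 44 mm along y from the middle; dark patch 22 x 16 mm). 22 mm above the cover's origin; 56 mm above the carrier's origin when home. A clip takes roughly 3 to 8 N to click.
- bottle: Bystander: amber bottle, 60 mm in diameter, 120 mm tall, beyond the work. Origin: centre of its underside.
- boat: Bystander: white weighing tray, 80 x 80 x 22 mm, beyond the case. Origin: centre of its underside.
- marker: Bystander: blue marker pen, 14 mm thick, 130 mm long, lying on the bench.
There are look-alikes about, which are no part of the job. Of the things shaped like the carrier, the green one is meant. Leave any yellow look-alike of the cover alone.

How it is judged (in metres and radians):
On the way, in this order (a step that is already met when the one before it is completed fails the run):
1. the case lid is open and rests on its stop (value of joint case_lid above 1.93 rad), for 0.3 s.
2. every jar is in the carrier (x of jar1 in the frame of carrier between -0.088 and 0.088 m and y of jar1 in the frame of carrier between -0.048 and 0.048 m and z of jar1 in the frame of carrier between -0.002 and 0.036 m and x of jar2 in the frame of carrier between -0.088 and 0.088 m and y of jar2 in the frame of carrier between -0.048 and 0.048 m and z of jar2 in the frame of carrier between -0.002 and 0.036 m and x of jar3 in the frame of carrier between -0.088 and 0.088 m and y of jar3 in the frame of carrier between -0.048 and 0.048 m and z of jar3 in the frame of carrier between -0.002 and 0.036 m and x of jar4 in the frame of carrier between -0.088 and 0.088 m and y of jar4 in the frame of carrier between -0.048 and 0.048 m and z of jar4 in the frame of carrier between -0.002 and 0.036 m), for 0.2 s.
3. the cover is clicked home at all four corners (z of each of corner1, corner2, corner3, corner4 in the frame of carrier below 0.059 m and horizontal distance between cover and carrier below 0.01 m), for 0.2 s.
At the end, for the whole second after the job is handed in: Case lid shut (within 0.05 rad); every jar inside the carrier, at rest; the cover down on the carrier's rim at all four corners (within 3 mm of fully home) and within 10 mm of the carrier's middle (all of step 2 and all of step 3 and value of joint case_lid below 0.05 rad and linear speed of each of cover, jar1, jar2, jar3, jar4 below 0.02 m/s); the robot touches nothing.
It fails at once if the bottle is pushed more than 4 cm (distance of bottle from where it was at the start of the episode above 0.04 m).
It fails at once if the boat is pushed more than 4 cm (distance of boat from where it was at the start of the episode above 0.04 m).
It fails at once if the marker is pushed more than 4 cm (distance of marker from where it was at the start of the episode above 0.04 m).
Of jar1, jar2, jar3, jar4 only 2 to 4 are there at a start; the rules pass over those that are not, and their reading is None.
At some moment in a run one of jar1, jar2, jar3, jar4, cover may be knocked a few centimetres aside while the robot is not near it.
Once in a run the grip may slacken for a moment while it holds something.
It also fails if it takes over 210 s, if anything falls off the work surface, if the arm or the gripper's body presses on something with over 40 N, if the wrist force passes 120 N, or if a joint passes its speed limit or range.

## Working session

There is one attempt and no reset: what is moved stays moved. The work goes in short steps, Python scripts to look and compute and a tool call to move; the robot and the scene stay as the last step left them, time stands still between calls to the robot, and variables do not carry over. Pictures are saved under pics/ and viewed, at most 17 in all, crops included, and the job is handed in when it is done.

Besides the shell and the picture viewer there is one more tool, called after "Emit:" as a command line: name --argument value ..., lists and objects as JSON in quotes. step_arm: Moves the arm, as the interface text tells. Its arguments: {"type":"object","properties":{"targets":{"type":"array","items":{"type":"object","properties":{"angular":{"type":"array","items":{"type":"number","minimum":-1,"maximum":1}},"dp":{"type":"array","items":{"type":"number","minimum":-1,"maximum":1}},"fingers":{"type":"number"}}}},"newtons":{"type":"number"}},"required":["targets"]}

```bash
ls; mkdir -p pics; cat > h.py <<'E'
import numpy as np, cv2
from bench import *
def cam(n):
    p=camera_params(n); f=200/np.tan(np.radians(p['vfov'])/2)
    return f,p['cx'],p['cy'],np.array(p['R']),np.array(p['t'])
def ray(n,px,z):
    f,cx,cy,R,t=cam(n); d=R.T@np.array([(px[0]-cx)/f,(px[1]-cy)/f,1]); c=-R.T@t
    return c+d*(z-c[2])/d[2]
def proj(n,X):
    f,cx,cy,R,t=cam(n); c=R@np.array(X,float)+t
    return np.round([cx+f*c[0]/c[2],cy+f*c[1]/c[2]],1)
def snap(n,name=None):
    im=snapshot(n)
    if name: cv2.imwrite('pics/%s.png'%name,im)
    return im
E
python3 - <<'E'
from h import *
a=snap('top','top1');b=snap('scene','scene1')
print(sense())
for c in('top','scene'):
    f,cx,cy,R,t=cam(c);print(c,f,cx,cy,-R.T@t)
Z=dict(lid_handle=35,lid_hinge=15,carrier=0,cover=0,corner1=22,bottle=0,boat=0,marker=7,case=0,jar1=0)
for l,z in Z.items():
    for c in('top','scene'):
        for d in pinpoint(c,l)[:5]: print(l,c,round(d['conf'],2),np.round(d['at']),np.round(ray(c,d['at'],z)))
E
```

```text
pics
{'time': 0.1, 'joint_pos': array([-7.84037974e+01,  7.51131566e+00,  8.53223759e+01,  2.49559096e-03,
        8.72601319e+01, -4.89639248e+00]), 'qd': array([-0.06209334,  0.03257267, -0.24225354, -0.06407836, -0.0164407 ,
        0.05063366]), 'joint_efforts': array([ 5.46700248e-04, -5.70952713e+01, -5.01940835e+01, -2.14245238e-04,
        8.07494478e-03, -3.59761202e-05]), 'tool_pos': array([ 170.24160005, -574.84270315,  230.35010372]), 'tcp_rot': array([-1.79906732e+02, -1.04916653e-02,  1.64924652e+01]), 'ft_force': array([ 0.65603962, -0.91115535, -0.5550599 ]), 'wrist_torque': array([-0.00406234, -0.00373517,  0.01702726]), 'grip_force': 0.0, 'finger_gap': 85.59837581572452}
top 493.3777770689675 322.6966251374388 202.77390629722578 [ 383.31503997 -135.83617774 1280.9561255 ]
scene 386.4919414230301 328.46604955594455 197.71659049424852 [1169.65662238  341.81424402  772.39934487]
lid_handle top 0.76 [253. 211.] [497.  66.  35.]
lid_handle scene 0.7 [393. 238.] [494.  77.  35.]
lid_hinge top 0.22 [366. 109.] [ 774. -219.   15.]
lid_hinge scene 0.78 [466. 286.] [511. 286.
[... 901 characters left out ...]
scene 0.79 [269. 148.] [ 355. -488.   22.]
corner1 scene 0.78 [220. 158.] [ 500. -581.   22.]
corner1 scene 0.72 [271. 202.] [ 568. -288.   22.]
corner1 scene 0.68 [286. 172.] [ 427. -351.   22.]
bottle top 0.9 [304. 106.] [786. -56.   0.]
bottle scene 0.81 [285. 299.] [788. -47.   0.]
boat top 0.87 [222. 118.] [749. 164.  -0.]
boat scene 0.62 [373. 338.] [750. 173.   0.]
marker top 0.59 [367. 108.] [ 781. -223.    7.]
marker scene 0.72 [238. 266.] [ 785. -202.    7.]
case top 0.58 [204. 210.] [501. 200.   0.]
case scene 0.87 [435. 273.] [504. 207.  -0.]
case scene 0.48 [286. 173.] [ 410. -365.    0.]
jar1 top 0.38 [402. 210.] [ 509. -317.    0.]
jar1 top 0.27 [329. 201.] [ 530. -127.    0.]
```

View pics/top1.png

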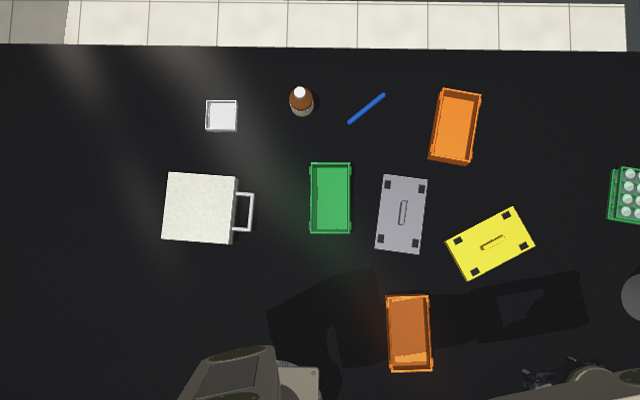

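View pics/scene1.png

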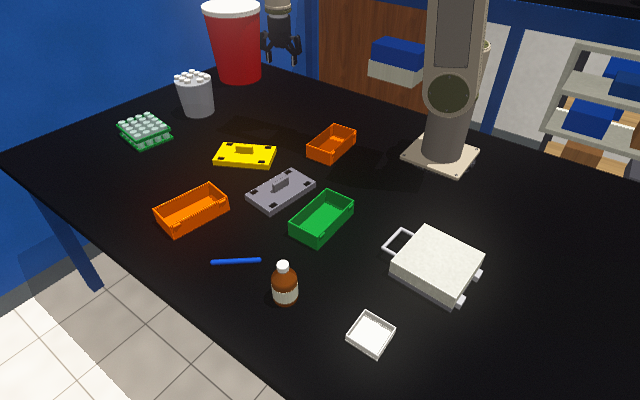

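The top view shows these candidates:
- **Carrier:** green at (330,198). The orange ones at (455,127) and (408,334) are look-alikes. The green rack at (628,195) is clutter.
- **Cover:** grey at (401,214). Yellow at (490,243) is a look-alike.
- **Case:** white at (200,208), with its handle at (245,212).

I choose the green carrier and the grey cover. Next I'll measure them by colour and check one crop.

```bash
cat >> h.py <<'E'
def rect(mask,n,z):
    c=max(cv2.findContours(mask.astype(np.uint8),0,2)[0],key=cv2.contourArea)
    P=np.array([ray(n,q[0],z)[:2] for q in c],np.float32)
    r=cv2.minAreaRect(P); B=cv2.boxPoints(r)
    e=[B[1]-B[0],B[2]-B[1]]; 
    return np.round(r[0],1),[(round(float(np.hypot(*v))),round(float(np.degrees(np.arctan2(v[1],v[0]))+180)%180,1)) for v in e]
def go(X,yaw=None,st=None,tilt=True):
    """dp and angular (scaled) from the measured pose to world X, tool straight down at yaw"""
    from scipy.spatial.transform import Rotation as T
    s=st or sense(); R=T.from_euler('xyz',s['tcp_rot'],degrees=True)
    y=s['tcp_rot'][2] if yaw is None else yaw
    w=(R.inv()*T.from_euler('xyz',[180,0,y],degrees=True)).as_rotvec(degrees=True)/180
    return np.round(R.inv().apply(np.array(X)-s['tool_pos'])/200,3),np.round(w,3)
E
python3 - <<'E'
from h import *
im=cv2.imread('pics/top1.png'); hsv=cv2.cvtColor(im,cv2.COLOR_BGR2HSV)
H,S,V=[hsv[...,i] for i in range(3)]
g=(H>45)&(H<85)&(S>100)&(V>60); g[:,:270]=0; g[:,380:]=0
print('carrier',rect(g,'top',52))
m=(S<60)&(V>85); c=m.copy(); c[:,:340]=0;c[:,440:]=0;c[:165]=0;c[265:]=0
print('cover',rect(cv2.morphologyEx(c.astype(np.uint8),3,np.ones((9,9))),'top',22))
k=m.copy(); k[:,:140]=0;k[:,270:]=0;k[:160]=0;k[260:]=0
print('case',rect(cv2.morphologyEx(k.astype(np.uint8),2,np.ones((9,9))),'top',55))
h=k.copy(); h[:,:243]=0; ys,xs=np.where(h);print('handle bits',xs.min(),xs.max(),ys.min(),ys.max())
for l,z in(('corner1',22),('lid_handle',35)):
  for d in pinpoint('top',l): print(l,round(d['conf'],2),np.round(d['at'],1),np.round(ray('top',d['at'],z),1))
crop=im[150:280,140:440]; cv2.imwrite('pics/crop1.png',cv2.resize(crop,None,fx=2.6,fy=2.6,interpolation=2))
E
```

```text
carrier (array([ 532.6, -128.3]), [(107, 90.9), (182, 0.9)])
cover (array([ 499.3, -311. ]), [(195, 173.4), (115, 83.4)])
case (array([501.4, 198.3]), [(172, 176.7), (179, 86.7)])
handle bits 243 254 192 231
corner1 0.93 [386.9 181.7] [ 580.6 -274.7   22. ]
corner1 0.88 [521.2 247.4] [ 419.5 -614.2   22. ]
corner1 0.84 [508.9 214.9] [ 501.2 -585.    22. ]
corner1 0.83 [472.3 268.5] [ 363.9 -490.8   22. ]
corner1 0.8 [458.4 237.1] [ 442.1 -456.6   22. ]
corner1 0.77 [383.7 239. ] [ 433.2 -267.7   22. ]
corner1 0.69 [414.8 244. ] [ 422.3 -346.5   22. ]
corner1 0.69 [422.7 188.7] [ 564.2 -366.5   22. ]
lid_handle 0.76 [253.1 210.8] [497.2  65.7  35. ]
```

View pics/crop1.png

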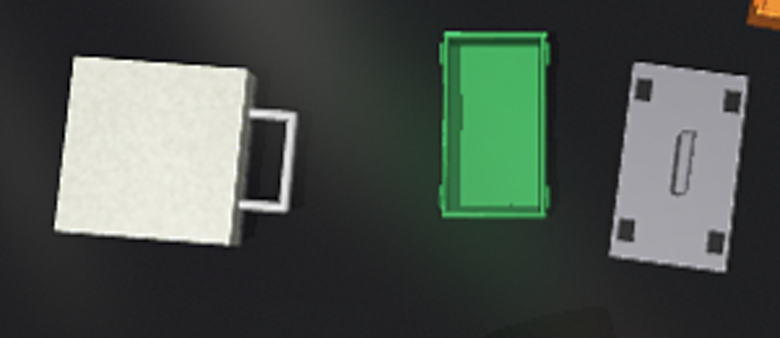

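```bash
python3 - <<'E'
from h import *
print(go([495.5,68.5,190],-3.3))
E
```

```text
(array([ 2.473, -2.625,  0.206]), array([0.  , 0.  , 0.11]))
```

Emit:
step_arm --targets '[{"dp": [0.12, -0.13, 0], "angular": [0, 0, 0], "fingers": 0.5}, {"dp": [0.27, -0.29, 0], "angular": [0, 0, 0], "fingers": 0.5}, {"dp": [0.41, -0.44, 0], "angular": [0, 0, 0], "fingers": 0.5}, {"dp": [0.55, -0.58, 0], "angular": [0, 0, 0], "fingers": 0.5}, {"dp": [0.69, -0.73, 0], "angular": [0, 0, 0], "fingers": 0.5}, {"dp": [0.82, -0.87, 0], "angular": [0, 0, 0], "fingers": 0.5}, {"dp": [0.9, -0.95, 0], "angular": [0, 0, 0], "fingers": 0.5}, {"dp": [0.9, -0.95, 0], "angular": [0, 0, 0], "fingers": 0.5}]'

```text
time: 2.2
tool_pos: [289.7, -341.1, 231.6]
tcp_rot: [180.0, -0.0, 16.6]
ft_force: [0.1, -1.3, -0.5]
finger_gap: 42.6
grip_force: 0.0
```

Emit:
step_arm --targets '[{"dp": [0.12, -0.13, 0], "angular": [0, 0, 0], "fingers": 0.5}, {"dp": [0.27, -0.29, 0], "angular": [0, 0, 0], "fingers": 0.5}, {"dp": [0.41, -0.44, 0], "angular": [0, 0, 0], "fingers": 0.5}, {"dp": [0.55, -0.58, 0], "angular": [0, 0, 0], "fingers": 0.5}, {"dp": [0.69, -0.73, 0], "angular": [0, 0, 0], "fingers": 0.5}, {"dp": [0.82, -0.87, 0], "angular": [0, 0, 0], "fingers": 0.5}, {"dp": [0.9, -0.95, 0], "angular": [0, 0, 0], "fingers": 0.5}, {"dp": [0.9, -0.95, 0], "angular": [0, 0, 0], "fingers": 0.5}]'

```text
time: 3.2
tool_pos: [408.1, -108.5, 231.3]
tcp_rot: [180.0, 0.0, 16.6]
ft_force: [-0.5, -0.4, 0.3]
finger_gap: 42.8
grip_force: 0.0
```

Emit:
step_arm --targets '[{"dp": [0.15, -0.15, 0], "angular": [0, 0, 0.05], "fingers": 0.5}, {"dp": [0.3, -0.3, 0], "angular": [0, 0, 0.1], "fingers": 0.5}, {"dp": [0.45, -0.45, 0], "angular": [0, 0, 0.11], "fingers": 0.5}, {"dp": [0.55, -0.6, 0], "angular": [0, 0, 0.11], "fingers": 0.5}, {"dp": [0.67, -0.72, 0], "angular": [0, 0, 0.11], "fingers": 0.5}, {"dp": [0.67, -0.72, 0], "angular": [0, 0, 0.11], "fingers": 0.5}, {"dp": [0.67, -0.72, 0], "angular": [0, 0, 0.11], "fingers": 0.5}, {"dp": [0.67, -0.72, 0], "angular": [0, 0, 0.11], "fingers": 0.5}]'

```text
time: 4.2
tool_pos: [495.1, 66.0, 231.3]
tcp_rot: [180.0, 0.0, -3.4]
ft_force: [-0.1, 0.4, -0.2]
finger_gap: 42.6
grip_force: 0.0
```

```bash
python3 - <<'E'
from h import *
s=sense();print(s['time'],s['tool_pos'],s['tcp_rot'],s['finger_gap'])
snap('wrist','w1')
for l in('lid_handle',):
  for d in pinpoint('wrist',l): print(l,round(d['conf'],2),np.round(d['at'],1),np.round(ray('wrist',d['at'],35),1))
  for d in pinpoint('top',l): print(d)
print(proj('wrist',[495.5,68.5,35]), go([495.5,68.5,100],-3.3))
E
```

```text
4.2 [495.12407575  65.96323585 231.28417962] [ 1.79978524e+02  4.07903844e-03 -3.39939163e+00] 42.55431358549095
lid_handle 0.61 [628.2 206.1] [ 431.1 -326.2   35. ]
lid_handle 0.6 [317.9 178.6] [491.5  72.6  35. ]
{'at': [253.1, 210.8], 'conf': 0.76}
[321.1 175.3] (array([ 0.001, -0.01 ,  0.657]), array([ 0., -0., -0.]))
```

View pics/w1.png

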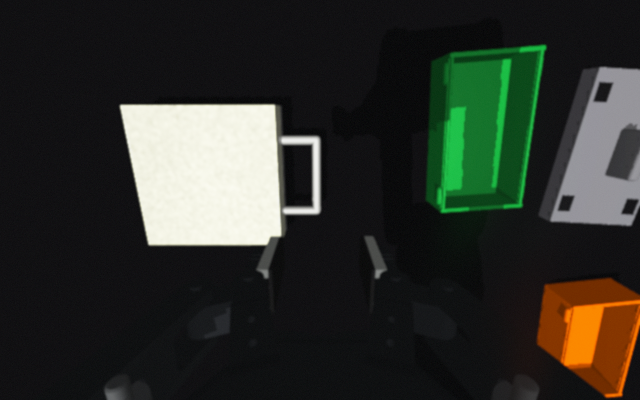

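Emit:
step_arm --targets '[{"dp": [0, -0.03, 0.2], "fingers": 0.5}, {"dp": [0, -0.03, 0.4], "fingers": 0.5}, {"dp": [0, -0.03, 0.6], "fingers": 0.5}, {"dp": [0, -0.03, 0.75], "fingers": 0.5}, {"dp": [0, -0.03, 0.9], "fingers": 0.5}, {"dp": [0, -0.03, 1.0], "fingers": 0.5}, {"dp": [0, -0.03, 1.0], "fingers": 0.5}, {"dp": [0, -0.03, 1.0], "fingers": 0.5}]'

```text
validation failed for argument at $.ta...
```

Emit:
step_arm --newtons 20 --targets '[{"dp": [0, 0, 0.03], "fingers": 0.5}, {"dp": [0, 0, 0.065], "fingers": 0.5}, {"dp": [0, 0, 0.065], "fingers": 0.75}, {"dp": [0, 0, 0.065], "fingers": 1}, {"dp": [0, 0, 0.065], "fingers": 1}, {"dp": [0, 0, 0.065], "fingers": 1}, {"dp": [0, 0, 0.065], "fingers": 1}, {"dp": [0, 0, 0.065], "fingers": 1}]'

```text
validation failed for argument at $.ta...
```

```bash
python3 - <<'E'
from h import *
s=sense();print(s['time'],s['tool_pos'],s['tcp_rot'],s['finger_gap'],s['grip_force'],s['ft_force'])
p=snap('wrist','w2')
E
```

```text
4.35 [495.19278921  66.50485887 231.4263496 ] [ 1.79991562e+02 -1.39994469e-02 -3.37585773e+00] 42.61917395758416 0.0 [1.07423908 0.46060282 0.03409115]
```

Emit:
step_arm --targets '[{"dp": [0, -0.03, 0.2], "angular": [0, 0, 0], "fingers": 0.5}, {"dp": [0, -0.03, 0.4], "angular": [0, 0, 0], "fingers": 0.5}, {"dp": [0, -0.03, 0.6], "angular": [0, 0, 0], "fingers": 0.5}, {"dp": [0, -0.03, 0.75], "angular": [0, 0, 0], "fingers": 0.5}, {"dp": [0, -0.03, 0.9], "angular": [0, 0, 0], "fingers": 0.5}, {"dp": [0, -0.03, 1.0], "angular": [0, 0, 0], "fingers": 0.5}, {"dp": [0, -0.03, 1.0], "angular": [0, 0, 0], "fingers": 0.5}, {"dp": [0, -0.03, 1.0], "angular": [0, 0, 0], "fingers": 0.5}]'

```text
time: 5.4
tool_pos: [496.3, 73.3, 32.3]
tcp_rot: [-180.0, -0.1, -3.3]
ft_force: [-0.2, 0.1, -0.0]
finger_gap: 42.7
grip_force: 0.0
```

Emit:
step_arm --newtons 20 --targets '[{"dp": [0, 0, 0.03], "angular": [0, 0, 0], "fingers": 0.5}, {"dp": [0, 0, 0.065], "angular": [0, 0, 0], "fingers": 0.5}, {"dp": [0, 0, 0.065], "angular": [0, 0, 0], "fingers": 0.75}, {"dp": [0, 0, 0.065], "angular": [0, 0, 0], "fingers": 1}, {"dp": [0, 0, 0.065], "angular": [0, 0, 0], "fingers": 1}, {"dp": [0, 0, 0.065], "angular": [0, 0, 0], "fingers": 1}, {"dp": [0, 0, 0.065], "angular": [0, 0, 0], "fingers": 1}, {"dp": [0, 0, 0.065], "angular": [0, 0, 0], "fingers": 1}]'

```text
time: 6.4
tool_pos: [495.4, 72.5, 18.2]
tcp_rot: [179.9, 0.0, -3.3]
ft_force: [-0.1, -5.2, 0.3]
finger_gap: 8.8
grip_force: 22.2
```

```bash
python3 - <<'E'
from h import *
s=sense();print(s['time'],s['tool_pos'],s['tcp_rot'],s['finger_gap'],s['grip_force'],s['ft_force'])
p=snap('wrist','w3')
E
```

```text
6.4 [495.41765985  72.48636222  18.24369532] [ 1.79922111e+02  2.61540111e-02 -3.31508268e+00] 8.815490576254714 22.246329188346863 [-0.08293613 -5.16681749  0.32546402]
```

View pics/w3.png

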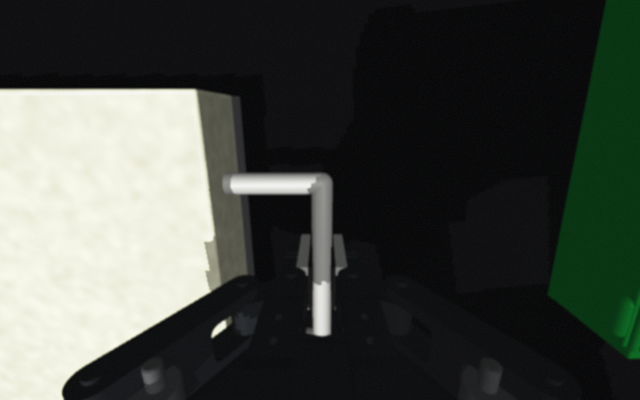

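```bash
python3 - <<'E'
import numpy as np
ph=np.radians(np.linspace(5.31,119,33)); d=(215-216*np.cos(ph))/200; h=(216*np.sin(ph)-20)/200
for k in range(4):
    print([(round(-(d[8*k+i]-d[8*k]),2),round(-(h[8*k+i]-h[8*k]),2)) for i in range(1,9)])
E
```

```text
[(np.float64(-0.01), np.float64(-0.07)), (np.float64(-0.02), np.float64(-0.13)), (np.float64(-0.04), np.float64(-0.2)), (np.float64(-0.06), np.float64(-0.26)), (np.float64(-0.08), np.float64(-0.32)), (np.float64(-0.11), np.float64(-0.38)), (np.float64(-0.14), np.float64(-0.44)), (np.float64(-0.18), np.float64(-0.5))]
[(np.float64(-0.04), np.float64(-0.05)), (np.float64(-0.08), np.float64(-0.11)), (np.float64(-0.13), np.float64(-0.16)), (np.float64(-0.17), np.float64(-0.2)), (np.float64(-0.23), np.float64(-0.25)), (np.float64(-0.28), np.float64(-0.29)), (np.float64(-0.34), np.float64(-0.32)), (np.float64(-0.39), np.float64(-0.36))]
[(np.float64(-0.06), np.float64(-0.03)), (np.float64(-0.12), np.float64(-0.06)), (np.float64(-0.19), np.float64(-0.08)), (np.float64(-0.25), np.float64(-0.09)), (np.float64(-0.32), np.float64(-0.11)), (np.float64(-0.38), np.float64(-0.12)), (np.float64(-0.45), np.float64(-0.12)), (np.float64(-0.52), np.float64(-0.12))]
[(np.float64(-0.07), np.float64(0.0)), (np.float64(-0.13), np.float64(0.01)), (np.float64(-0.2), np.float64(0.02)), (np.float64(-0.26), np.float64(0.04)), (np.float64(-0.33), np.float64(0.05)), (np.float64(-0.39), np.float64(0.08)), (np.float64(-0.45), np.float64(0.1)), (np.float64(-0.51), np.float64(0.14))]
```

Emit:
step_arm --targets '[{"dp": [0, -0.01, -0.07], "angular": [0, 0, 0], "fingers": 1}, {"dp": [0, -0.02, -0.13], "angular": [0, 0, 0], "fingers": 1}, {"dp": [0, -0.04, -0.2], "angular": [0, 0, 0], "fingers": 1}, {"dp": [0, -0.06, -0.26], "angular": [0, 0, 0], "fingers": 1}, {"dp": [0, -0.08, -0.32], "angular": [0, 0, 0], "fingers": 1}, {"dp": [0, -0.11, -0.38], "angular": [0, 0, 0], "fingers": 1}, {"dp": [0, -0.14, -0.44], "angular": [0, 0, 0], "fingers": 1}, {"dp": [0, -0.18, -0.5], "angular": [0, 0, 0], "fingers": 1}]'

```text
time: 7.45
tool_pos: [497.5, 107.2, 119.2]
tcp_rot: [179.8, 0.0, -3.4]
ft_force: [-4.6, -12.8, 6.8]
finger_gap: 8.7
grip_force: 22.0
```

Emit:
step_arm --targets '[{"dp": [0, -0.04, -0.05], "angular": [0, 0, 0], "fingers": 1}, {"dp": [0, -0.08, -0.11], "angular": [0, 0, 0], "fingers": 1}, {"dp": [0, -0.13, -0.16], "angular": [0, 0, 0], "fingers": 1}, {"dp": [0, -0.17, -0.2], "angular": [0, 0, 0], "fingers": 1}, {"dp": [0, -0.23, -0.25], "angular": [0, 0, 0], "fingers": 1}, {"dp": [0, -0.28, -0.29], "angular": [0, 0, 0], "fingers": 1}, {"dp": [0, -0.34, -0.32], "angular": [0, 0, 0], "fingers": 1}, {"dp": [0, -0.39, -0.36], "angular": [0, 0, 0], "fingers": 1}]'

```text
time: 8.45
tool_pos: [502.5, 187.1, 191.8]
tcp_rot: [180.0, -0.1, -3.3]
ft_force: [0.7, 0.9, -2.7]
finger_gap: 8.9
grip_force: 21.0
```

```bash
python3 - <<'E'
from h import *
s=sense();print(s['time'],s['tool_pos'],s['tcp_rot'],s['finger_gap'],s['grip_force'],s['ft_force'])
E
```

```text
8.45 [502.54582959 187.06819277 191.83909462] [ 1.79976793e+02 -7.37391790e-02 -3.33251320e+00] 8.874518626299263 21.017776429653168 [ 0.72674225  0.88330719 -2.70785241]
```

Going well, with low forces. I'll carry the lid on to the stop.

Emit:
step_arm --targets '[{"dp": [0, -0.06, -0.03], "angular": [0, 0, 0], "fingers": 1}, {"dp": [0, -0.12, -0.06], "angular": [0, 0, 0], "fingers": 1}, {"dp": [0, -0.19, -0.08], "angular": [0, 0, 0], "fingers": 1}, {"dp": [0, -0.25, -0.09], "angular": [0, 0, 0], "fingers": 1}, {"dp": [0, -0.32, -0.11], "angular": [0, 0, 0], "fingers": 1}, {"dp": [0, -0.38, -0.12], "angular": [0, 0, 0], "fingers": 1}, {"dp": [0, -0.45, -0.12], "angular": [0, 0, 0], "fingers": 1}, {"dp": [0, -0.52, -0.12], "angular": [0, 0, 0], "fingers": 1}]'

```text
time: 9.45
tool_pos: [508.5, 292.3, 215.0]
tcp_rot: [-179.9, -0.1, -3.3]
ft_force: [2.0, -1.2, 6.0]
finger_gap: 9.0
grip_force: 22.4
```

Emit:
step_arm --targets '[{"dp": [0, -0.07, 0], "angular": [0, 0, 0], "fingers": 1}, {"dp": [0, -0.13, 0.01], "angular": [0, 0, 0], "fingers": 1}, {"dp": [0, -0.2, 0.02], "angular": [0, 0, 0], "fingers": 1}, {"dp": [0, -0.26, 0.04], "angular": [0, 0, 0], "fingers": 1}, {"dp": [0, -0.33, 0.05], "angular": [0, 0, 0], "fingers": 1}, {"dp": [0, -0.39, 0.08], "angular": [0, 0, 0], "fingers": 1}, {"dp": [0, -0.45, 0.1], "angular": [0, 0, 0], "fingers": 1}, {"dp": [0, -0.5, 0.13], "angular": [0, 0, 0], "fingers": 1}]'

```text
time: 10.45
tool_pos: [513.9, 391.4, 187.5]
tcp_rot: [180.0, 0.0, -3.3]
ft_force: [3.3, -0.6, -0.1]
finger_gap: 9.3
grip_force: 22.4
```

Emit:
step_arm --targets '[{"dp": [0, 0, 0], "angular": [0, 0, 0], "fingers": 0.5}, {"dp": [0, 0, 0], "angular": [0, 0, 0], "fingers": 0.5}, {"dp": [0, 0, 0], "angular": [0, 0, 0], "fingers": 0.5}, {"dp": [0, 0, -0.1], "angular": [0, 0, 0], "fingers": 0.5}, {"dp": [0, 0, -0.2], "angular": [0, 0, 0], "fingers": 0.5}, {"dp": [0, 0, -0.35], "angular": [0, 0, 0], "fingers": 0.5}, {"dp": [0, 0, -0.45], "angular": [0, 0, 0], "fingers": 0.5}, {"dp": [0, 0, -0.45], "angular": [0, 0, 0], "fingers": 0.5}]'

```text
time: 11.45
tool_pos: [515.1, 391.5, 281.8]
tcp_rot: [-179.8, -0.3, -3.3]
ft_force: [0.1, 0.2, 0.3]
finger_gap: 43.1
grip_force: 0.0
```

```bash
python3 - <<'E'
from h import *
s=sense();print(s['time'],s['tool_pos'],s['tcp_rot'],s['finger_gap'],s['ft_force'])
snap('top','top2');snap('wrist','w4')
for d in pinpoint('top','lid_handle'): print(round(d['conf'],2),d['at'],ray('top',d['at'],202))
for c in('top','wrist'):
  for d in pinpoint(c,'jar1'): print(c,round(d['conf'],2),np.round(d['at'],1),np.round(ray(c,d['at'],4),1))
E
```

```text
11.45 [515.13972431 391.50757826 281.81614714] [-179.81717295   -0.25098725   -3.31219879] 43.06408900327735 [0.09838087 0.17451399 0.31885186]
0.94 [91.8, 193.5] [513.24837394 399.67117701 202.        ]
0.54 [190.0, 192.3] [520.25562553 180.39942618 202.        ]
top 0.59 [187.7 217.1] [480.1 241.1   4. ]
top 0.49 [191.  192.9] [543.9 235.7   4. ]
top 0.48 [216.3 195.6] [538.  168.8   4. ]
top 0.45 [168.4 203.1] [515.8 293.8   4. ]
wrist 0.89 [414.4 183.2] [475.1 249.7   4. ]
wrist 0.84 [466.3 138.6] [538.7 176.    4. ]
wrist 0.75 [426.  138.1] [542.9 235.4   4. ]
```

View pics/top2.png

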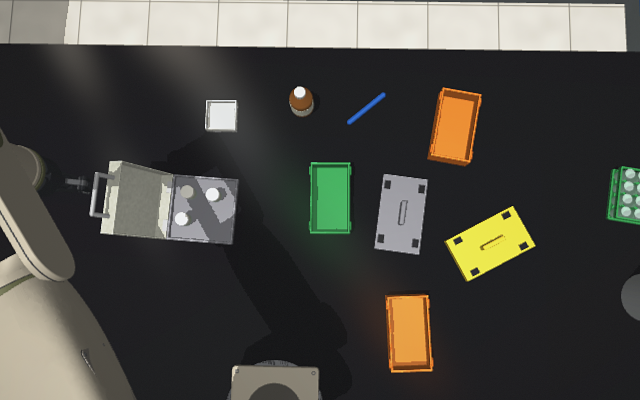

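Emit:
step_arm --targets '[{"dp": [-0.05, 0.12, -0.02], "angular": [0, 0, 0], "fingers": 0.3}, {"dp": [-0.05, 0.28, -0.02], "angular": [0, 0, 0], "fingers": 0.3}, {"dp": [-0.05, 0.45, -0.02], "angular": [0, 0, 0], "fingers": 0.3}, {"dp": [-0.05, 0.62, -0.02], "angular": [0, 0, 0], "fingers": 0.3}, {"dp": [-0.05, 0.78, -0.02], "angular": [0, 0, 0], "fingers": 0.3}, {"dp": [-0.05, 0.9, -0.02], "angular": [0, 0, 0], "fingers": 0.3}, {"dp": [-0.05, 0.9, -0.02], "angular": [0, 0, 0], "fingers": 0.3}, {"dp": [-0.05, 0.9, -0.02], "angular": [0, 0, 0], "fingers": 0.3}]'

```text
time: 12.7
tool_pos: [493.4, 212.0, 281.7]
tcp_rot: [-180.0, 0.1, -3.3]
ft_force: [-0.5, -0.6, -1.0]
finger_gap: 60.1
grip_force: 0.0
```

```bash
python3 - <<'E'
from h import *
s=sense();print(s['time'],s['tool_pos'],s['tcp_rot'],s['finger_gap'],s['ft_force'])
snap('wrist','w5')
for c in('wrist',):
  for d in pinpoint(c,'jar1'): print(c,round(d['conf'],2),np.round(d['at'],1),np.round(ray(c,d['at'],4),1))
  for d in masks_of(c,'jar1'): print(c,round(d['conf'],2),np.round(d['at'],1),d['pixels'].sum(),np.round(ray(c,d['at'],30),1))
E
```

```text
12.7 [493.40064089 212.02882355 281.71193379] [-1.79996818e+02  5.14178263e-02 -3.31931433e+00] 60.087818641313284 [-0.47952074 -0.64478422 -0.98474183]
wrist 0.76 [302.4 175.4] [476.8 244.7   4. ]
wrist 0.63 [347.7 132.9] [537.3 172.5   4. ]
wrist 0.61 [304.9 131. ] [543.7 235.8   4. ]
wrist 0.77 [301.8 131.7] 492 [544.6 238.5  30. ]
wrist 0.66 [300.7 179.3] 507 [476.9 245.5  30. ]
wrist 0.59 [348. 135.] 511 [536.4 174.5  30. ]
```

View pics/w5.png

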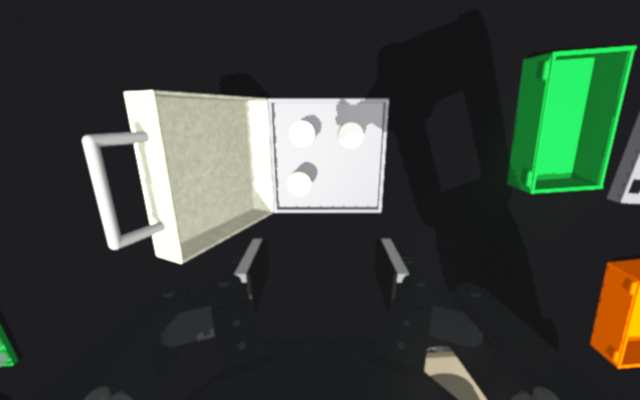

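```bash
cat >> h.py <<'E'
def caps(im,c='wrist',z=46,lo=235,roi=None):
    g=cv2.cvtColor(im,6)
    if roi is not None:
        m=np.zeros_like(g); m[roi[1]:roi[3],roi[0]:roi[2]]=1; g=g*m
    n,L,S,C=cv2.connectedComponentsWithStats((g>lo).astype(np.uint8))
    return [(np.round(C[i],1),S[i,4],np.round(ray(c,C[i],z),1)) for i in range(1,n) if S[i,4]>60]
E
python3 - <<'E'
from h import *
im=cv2.imread('pics/w5.png'); g=cv2.cvtColor(im,6); print(g[133,290:330:3],g[183,285:320:3])
for lo in(240,250): 
  for r in caps(im,lo=lo,roi=(278,104,380,206)): print(lo,r)
E
```

```text
[255 255 255 255 255 255 255 255 250 181 235 244 244 243] [247 255 255 255 255 255 255 255 255 241 244 244]
240 (array([317.3, 154. ]), np.int32(6860), array([514.8, 218.6,  46. ]))
250 (array([301.1, 133.8]), np.int32(555), array([542.9, 238.5,  46. ]))
250 (array([351.9, 137.3]), np.int32(389), array([534.4, 170.8,  46. ]))
250 (array([298.3, 184.3]), np.int32(470), array([473.5, 248. ,  46. ]))
```

```bash
python3 - <<'E'
from h import *
print(go([536,172.5,100],-3.3), go([536,172.5,11],-3.3))
E
```

```text
(array([0.224, 0.187, 0.91 ]), array([0., 0., 0.])) (array([0.224, 0.187, 1.355]), array([0., 0., 0.]))
```

Emit:
step_arm --targets '[{"dp": [0.08, 0.06, 0.1], "angular": [0, 0, 0], "fingers": 0.4}, {"dp": [0.15, 0.12, 0.25], "angular": [0, 0, 0], "fingers": 0.4}, {"dp": [0.22, 0.19, 0.42], "angular": [0, 0, 0], "fingers": 0.4}, {"dp": [0.225, 0.19, 0.6], "angular": [0, 0, 0], "fingers": 0.4}, {"dp": [0.225, 0.19, 0.78], "angular": [0, 0, 0], "fingers": 0.4}, {"dp": [0.225, 0.19, 0.9], "angular": [0, 0, 0], "fingers": 0.4}, {"dp": [0.225, 0.19, 0.91], "angular": [0, 0, 0], "fingers": 0.4}, {"dp": [0.225, 0.19, 0.91], "angular": [0, 0, 0], "fingers": 0.4}]'

```text
time: 13.85
tool_pos: [536.7, 171.0, 100.4]
tcp_rot: [180.0, -0.0, -3.3]
ft_force: [0.8, -0.5, 0.2]
finger_gap: 51.4
grip_force: 0.0
```

```bash
python3 - <<'E'
from h import *
s=sense();print(s['time'],s['tool_pos'],s['tcp_rot'],s['finger_gap'],s['ft_force'])
im=snap('wrist','w6')
for d in masks_of('wrist','jar1'): print(round(d['conf'],2),np.round(d['at'],1),d['pixels'].sum(),np.round(ray('wrist',d['at'],35),1))
for d in pinpoint('wrist','jar1'): print(round(d['conf'],2),np.round(d['at'],1),np.round(ray('wrist',d['at'],4),1))
E
```

```text
13.85 [536.69204397 170.96491831 100.3860246 ] [ 1.79995923e+02 -1.45052054e-03 -3.31055349e+00] 51.39901457635743 [ 0.80262267 -0.50910095  0.15990643]
0.75 [244.4 203.2] 1933 [547.7 233.8  35. ]
0.64 [232.5 266.6] 101 [491.5 252.   35. ]
0.56 [322.2 209. ] 1804 [539.3 172.2  35. ]
0.85 [320.8 196.8] [540.1 173.4   4. ]
0.63 [250.  264.6] [474.6 247.    4. ]
```

View pics/w6.png

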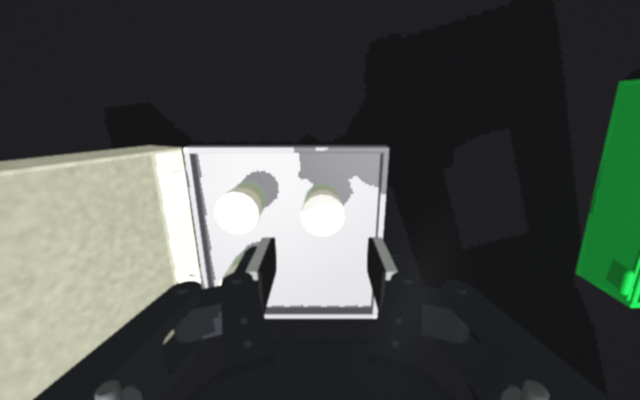

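Emit:
step_arm --newtons 30 --targets '[{"dp": [0.005, -0.01, 0.12], "angular": [0, 0, 0], "fingers": 0.4}, {"dp": [0.005, -0.01, 0.25], "angular": [0, 0, 0], "fingers": 0.4}, {"dp": [0.005, -0.01, 0.36], "angular": [0, 0, 0], "fingers": 0.4}, {"dp": [0.005, -0.01, 0.44], "angular": [0, 0, 0], "fingers": 0.4}, {"dp": [0.005, -0.01, 0.44], "angular": [0, 0, 0], "fingers": 0.4}, {"dp": [0.005, -0.01, 0.44], "angular": [0, 0, 0], "fingers": 0.8}, {"dp": [0.005, -0.01, 0.44], "angular": [0, 0, 0], "fingers": 0.8}, {"dp": [0.005, -0.01, 0.44], "angular": [0, 0, 0], "fingers": 0.8}]'

```text
time: 15.0
tool_pos: [538.5, 173.3, 13.6]
tcp_rot: [-180.0, -0.1, -3.3]
ft_force: [-0.6, -0.2, 4.8]
finger_gap: 33.2
grip_force: 30.1
```

Emit:
step_arm --newtons 30 --targets '[{"dp": [0, 0, 0], "angular": [0, 0, 0], "fingers": 0.8}, {"dp": [0, 0, -0.03], "angular": [0, 0, 0], "fingers": 0.8}, {"dp": [0, 0, -0.1], "angular": [0, 0, 0], "fingers": 0.8}, {"dp": [0, 0, -0.2], "angular": [0, 0, 0], "fingers": 0.8}, {"dp": [0, 0, -0.3], "angular": [0, 0, 0], "fingers": 0.8}, {"dp": [0, 0, -0.4], "angular": [0, 0, 0], "fingers": 0.8}, {"dp": [0, 0, -0.48], "angular": [0, 0, 0], "fingers": 0.8}, {"dp": [0, 0, -0.48], "angular": [0, 0, 0], "fingers": 0.8}]'

```text
time: 16.0
tool_pos: [538.8, 173.4, 110.5]
tcp_rot: [-179.9, -0.2, -3.3]
ft_force: [0.4, -0.5, -0.2]
finger_gap: 33.4
grip_force: 29.9
```

```bash
python3 - <<'E'
from h import *
s=sense();print(s['time'],s['tool_pos'],s['finger_gap'],s['grip_force'],s['ft_force'])
from math import *
a=radians(0.9); 
for u in(-62,-21,21,62): print(u,[round(v,1) for v in(532.6+u*cos(a),-128.3+u*sin(a))])
print(go([594.6,-127.3,107],0.9))
E
```

```text
16.0 [538.77399639 173.39694812 110.45559748] 33.39012952157537 29.926654994487762 [ 0.36826507 -0.52922834 -0.15725993]
-62 [470.6, -129.3]
-21 [511.6, -128.6]
21 [553.6, -128.0]
62 [594.6, -127.3]
(array([0.365, 1.485, 0.017]), array([-0.   , -0.001, -0.023]))
```

Emit:
step_arm --targets '[{"dp": [0.02, 0.08, 0], "angular": [0, 0, 0], "fingers": 0.8}, {"dp": [0.04, 0.18, 0], "angular": [0, 0, 0], "fingers": 0.8}, {"dp": [0.07, 0.3, 0], "angular": [0, 0, 0], "fingers": 0.8}, {"dp": [0.1, 0.42, 0], "angular": [0, 0, 0], "fingers": 0.8}, {"dp": [0.13, 0.55, 0], "angular": [0, 0, 0], "fingers": 0.8}, {"dp": [0.15, 0.67, 0], "angular": [0, 0, 0], "fingers": 0.8}, {"dp": [0.18, 0.8, 0], "angular": [0, 0, 0], "fingers": 0.8}, {"dp": [0.21, 0.92, 0], "angular": [0, 0, 0], "fingers": 0.8}]'

```text
time: 17.0
tool_pos: [568.0, -15.6, 107.3]
tcp_rot: [180.0, 0.1, -3.4]
ft_force: [0.6, -0.2, -0.7]
finger_gap: 33.0
grip_force: 29.9
```

Emit:
step_arm --targets '[{"dp": [0.03, 0.12, 0], "angular": [0, 0, -0.01], "fingers": 0.8}, {"dp": [0.06, 0.24, 0], "angular": [0, 0, -0.02], "fingers": 0.8}, {"dp": [0.08, 0.35, 0], "angular": [0, 0, -0.023], "fingers": 0.8}, {"dp": [0.1, 0.45, 0], "angular": [0, 0, -0.023], "fingers": 0.8}, {"dp": [0.12, 0.53, 0], "angular": [0, 0, -0.023], "fingers": 0.8}, {"dp": [0.12, 0.57, 0], "angular": [0, 0, -0.023], "fingers": 0.8}, {"dp": [0.12, 0.57, 0], "angular": [0, 0, -0.023], "fingers": 0.8}, {"dp": [0.12, 0.57, 0], "angular": [0, 0, -0.023], "fingers": 0.8}]'

```text
time: 18.0
tool_pos: [586.1, -127.6, 108.2]
tcp_rot: [-180.0, 0.0, 0.9]
ft_force: [0.6, 0.2, -0.2]
finger_gap: 33.0
grip_force: 30.0
```

```bash
python3 - <<'E'
from h import *
s=sense();print(s['time'],s['tool_pos'],s['tcp_rot'],s['finger_gap'],s['grip_force'],s['ft_force'])
snap('wrist','w7')
for d in pinpoint('wrist','carrier'): print(d['conf'],d['at'],ray('wrist',d['at'],0))
print(go([587.6,-127.4,15],0.9))
E
```

```text
18.0 [ 586.08260885 -127.62379923  108.2396631 ] [-1.79983087e+02  5.66721001e-03  8.56599075e-01] 32.9738408104379 29.953760504722595 [ 0.58237693  0.19311182 -0.21280582]
(array([ 0.007, -0.   ,  0.467]), array([-0.,  0., -0.]))
```

View pics/w7.png

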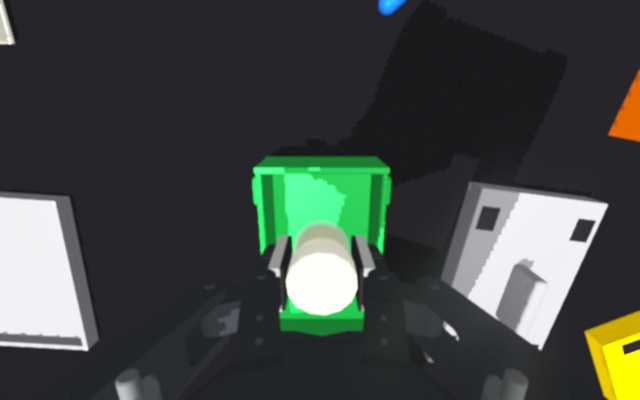

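Emit:
step_arm --targets '[{"dp": [0.005, 0, 0.1], "angular": [0, 0, 0], "fingers": 0.8}, {"dp": [0.005, 0, 0.2], "angular": [0, 0, 0], "fingers": 0.8}, {"dp": [0.005, 0, 0.3], "angular": [0, 0, 0], "fingers": 0.8}, {"dp": [0.005, 0, 0.4], "angular": [0, 0, 0], "fingers": 0.8}, {"dp": [0.005, 0, 0.45], "angular": [0, 0, 0], "fingers": 0.8}, {"dp": [0.005, 0, 0.465], "angular": [0, 0, 0], "fingers": 0.8}, {"dp": [0.005, 0, 0.465], "angular": [0, 0, 0], "fingers": 0.8}, {"dp": [0.005, 0, 0.465], "angular": [0, 0, 0], "fingers": 0.8}]'

```text
time: 19.1
tool_pos: [587.9, -128.5, 16.3]
tcp_rot: [180.0, -0.1, 0.8]
ft_force: [-0.7, -0.1, -1.0]
finger_gap: 33.0
grip_force: 29.9
```

Emit:
step_arm --targets '[{"dp": [0, 0, 0], "angular": [0, 0, 0], "fingers": 0.45}, {"dp": [0, 0, 0], "angular": [0, 0, 0], "fingers": 0.45}, {"dp": [0, 0, 0], "angular": [0, 0, 0], "fingers": 0.45}, {"dp": [0, 0, -0.1], "angular": [0, 0, 0], "fingers": 0.45}, {"dp": [0, 0, -0.25], "angular": [0, 0, 0], "fingers": 0.45}, {"dp": [0, 0, -0.4], "angular": [0, 0, 0], "fingers": 0.45}, {"dp": [0, 0, -0.55], "angular": [0, 0, 0], "fingers": 0.45}, {"dp": [0, 0, -0.6], "angular": [0, 0, 0], "fingers": 0.45}]'

```text
time: 20.1
tool_pos: [588.9, -128.7, 139.3]
tcp_rot: [179.9, -0.3, 0.8]
ft_force: [0.4, 0.6, -0.5]
finger_gap: 47.2
grip_force: 0.0
```

```bash
python3 - <<'E'
from h import *
s=sense();print(s['time'],s['tool_pos'],s['tcp_rot'],s['finger_gap'],s['grip_force'],s['ft_force'])
print(go([544,237,120],-3.3))
snap('top','top3')
for d in pinpoint('top','jar1'): print(round(d['conf'],2),np.round(d['at'],1),np.round(ray('top',d['at'],4),1))
E
```

```text
20.1 [ 588.92933016 -128.72588833  139.32257262] [179.90468736  -0.29806881   0.83162061] 47.16415134970993 0.0 [ 0.4327033   0.61917363 -0.47063831]
(array([-0.199, -1.832,  0.093]), array([ 0.   , -0.002,  0.023]))
0.76 [189.3 189. ] [554.1 240.7   4. ]
0.51 [331.9 179.3] [ 587. -133.    4.]
```

Emit:
step_arm --targets '[{"dp": [-0.01, -0.12, 0], "angular": [0, 0, 0], "fingers": 0.4}, {"dp": [-0.03, -0.26, 0], "angular": [0, 0, 0], "fingers": 0.4}, {"dp": [-0.05, -0.4, 0], "angular": [0, 0, 0], "fingers": 0.4}, {"dp": [-0.07, -0.54, 0], "angular": [0, 0, 0], "fingers": 0.4}, {"dp": [-0.09, -0.68, 0], "angular": [0, 0, 0], "fingers": 0.4}, {"dp": [-0.1, -0.82, 0], "angular": [0, 0, 0], "fingers": 0.4}, {"dp": [-0.11, -0.92, 0], "angular": [0, 0, 0], "fingers": 0.4}, {"dp": [-0.12, -1.0, 0], "angular": [0, 0, 0], "fingers": 0.4}]'

```text
time: 21.2
tool_pos: [559.6, 72.2, 134.4]
tcp_rot: [180.0, 0.1, 0.8]
ft_force: [0.7, 0.4, 0.6]
finger_gap: 51.1
grip_force: 0.0
```

Emit:
step_arm --targets '[{"dp": [-0.01, -0.14, 0], "angular": [0, 0, 0.01], "fingers": 0.4}, {"dp": [-0.03, -0.28, 0], "angular": [0, 0, 0.02], "fingers": 0.4}, {"dp": [-0.05, -0.42, 0], "angular": [0, 0, 0.023], "fingers": 0.4}, {"dp": [-0.06, -0.56, 0], "angular": [0, 0, 0.023], "fingers": 0.4}, {"dp": [-0.07, -0.7, 0.02], "angular": [0, 0, 0.023], "fingers": 0.4}, {"dp": [-0.08, -0.8, 0.05], "angular": [0, 0, 0.023], "fingers": 0.4}, {"dp": [-0.08, -0.83, 0.1], "angular": [0, 0, 0.023], "fingers": 0.4}, {"dp": [-0.08, -0.83, 0.1], "angular": [0, 0, 0.023], "fingers": 0.4}]'

```text
time: 22.2
tool_pos: [540.9, 236.6, 113.5]
tcp_rot: [179.9, 0.1, -3.3]
ft_force: [-0.3, -0.5, 0.2]
finger_gap: 51.0
grip_force: 0.0
```

```bash
python3 - <<'E'
from h import *
s=sense();print(s['time'],s['tool_pos'],s['tcp_rot'],s['finger_gap'],s['ft_force'])
im=snap('wrist','w8')
for d in masks_of('wrist','jar1'): print(round(d['conf'],2),np.round(d['at'],1),d['pixels'].sum(),np.round(ray('wrist',d['at'],38),1))
for d in pinpoint('wrist','jar1'): print(round(d['conf'],2),np.round(d['at'],1),np.round(ray('wrist',d['at'],4),1))
for r in caps(im,lo=250): print(r)
E
```

```text
22.2 [540.89119064 236.63571911 113.5342756 ] [ 1.79921345e+02  1.44207720e-01 -3.29194206e+00] 51.00597113893834 [-0.25416011 -0.51827586  0.23763174]
0.93 [317.2 273.5] 1651 [478.1 245.4  38. ]
0.9 [325.3 200.9] 1624 [546.8 234.3  38. ]
0.87 [319.1 191.2] [546.  239.9   4. ]
0.74 [313.6 259.1] [473.6 250.    4. ]
(array([252.7, 196.6]), np.int32(2602), array([556.6, 292.1,  46. ]))
(array([322.3, 208.4]), np.int32(1280), array([543.3, 237.1,  46. ]))
(array([315.3, 282. ]), np.int32(1018), array([474.8, 247.3,  46. ]))
(array([271.2, 298.9]), np.int32(83), array([459.5, 288.3,  46. ]))
(array([ 16.3, 355.2]), np.int32(1697), array([409.7, 543.3,  46. ]))
(array([  8.4, 381.3]), np.int32(130), array([377.4, 564.2,  46. ]))
```

Emit:
step_arm --newtons 30 --targets '[{"dp": [0.015, -0.005, 0.14], "angular": [0, 0, 0], "fingers": 0.4}, {"dp": [0.015, -0.005, 0.28], "angular": [0, 0, 0], "fingers": 0.4}, {"dp": [0.015, -0.005, 0.42], "angular": [0, 0, 0], "fingers": 0.4}, {"dp": [0.015, -0.005, 0.5], "angular": [0, 0, 0], "fingers": 0.4}, {"dp": [0.015, -0.005, 0.5], "angular": [0, 0, 0], "fingers": 0.4}, {"dp": [0.015, -0.005, 0.5], "angular": [0, 0, 0], "fingers": 0.8}, {"dp": [0.015, -0.005, 0.5], "angular": [0, 0, 0], "fingers": 0.8}, {"dp": [0.015, -0.005, 0.5], "angular": [0, 0, 0], "fingers": 0.8}]'

```text
time: 23.35
tool_pos: [546.1, 238.4, 16.8]
tcp_rot: [-179.9, -0.1, -3.3]
ft_force: [-0.8, -1.3, 5.8]
finger_gap: 32.9
grip_force: 30.1
```

Emit:
step_arm --newtons 30 --targets '[{"dp": [0, 0, 0], "angular": [0, 0, 0], "fingers": 0.8}, {"dp": [0, 0, -0.05], "angular": [0, 0, 0], "fingers": 0.8}, {"dp": [0, 0, -0.13], "angular": [0, 0, 0], "fingers": 0.8}, {"dp": [0, 0, -0.25], "angular": [0, 0, 0], "fingers": 0.8}, {"dp": [0, 0, -0.37], "angular": [0, 0, 0], "fingers": 0.8}, {"dp": [0, 0, -0.48], "angular": [0, 0, 0], "fingers": 0.8}, {"dp": [0, 0.05, -0.5], "angular": [0, 0, 0], "fingers": 0.8}, {"dp": [0, 0.15, -0.5], "angular": [0, 0, 0], "fingers": 0.8}]'

```text
time: 24.35
tool_pos: [543.1, 207.4, 115.5]
tcp_rot: [-180.0, -0.0, -3.2]
ft_force: [0.3, -0.7, -1.0]
finger_gap: 33.1
grip_force: 29.9
```

```bash
python3 - <<'E'
from h import *
s=sense();print(s['time'],s['tool_pos'],s['finger_gap'],s['grip_force'],s['ft_force'])
print(go([532.6,-128.3,112],0.9))
E
```

```text
24.35 [543.06990732 207.39855465 115.45664274] 33.136223205130634 29.89541530609131 [ 0.32234962 -0.69376903 -0.9584184 ]
(array([0.043, 1.679, 0.017]), array([ 0.   , -0.   , -0.023]))
```

Emit:
step_arm --targets '[{"dp": [0, 0.1, 0], "angular": [0, 0, 0], "fingers": 0.8}, {"dp": [0, 0.22, 0], "angular": [0, 0, 0], "fingers": 0.8}, {"dp": [0.01, 0.35, 0], "angular": [0, 0, 0], "fingers": 0.8}, {"dp": [0.01, 0.47, 0], "angular": [0, 0, 0], "fingers": 0.8}, {"dp": [0.02, 0.59, 0], "angular": [0, 0, 0], "fingers": 0.8}, {"dp": [0.02, 0.71, 0], "angular": [0, 0, 0], "fingers": 0.8}, {"dp": [0.02, 0.83, 0], "angular": [0, 0, 0], "fingers": 0.8}, {"dp": [0.02, 0.95, 0], "angular": [0, 0, 0], "fingers": 0.8}]'

```text
time: 25.35
tool_pos: [534.8, 16.0, 114.0]
tcp_rot: [180.0, 0.1, -3.4]
ft_force: [0.1, 0.1, -0.4]
finger_gap: 33.1
grip_force: 29.9
```

Emit:
step_arm --targets '[{"dp": [0.01, 0.12, 0], "angular": [0, 0, -0.01], "fingers": 0.8}, {"dp": [0.01, 0.24, 0], "angular": [0, 0, -0.02], "fingers": 0.8}, {"dp": [0.02, 0.36, 0], "angular": [0, 0, -0.023], "fingers": 0.8}, {"dp": [0.02, 0.48, 0], "angular": [0, 0, -0.023], "fingers": 0.8}, {"dp": [0.02, 0.58, 0], "angular": [0, 0, -0.023], "fingers": 0.8}, {"dp": [0.02, 0.66, 0], "angular": [0, 0, -0.023], "fingers": 0.8}, {"dp": [0.02, 0.72, 0], "angular": [0, 0, -0.023], "fingers": 0.8}, {"dp": [0.02, 0.73, 0], "angular": [0, 0, -0.023], "fingers": 0.8}]'

```text
time: 26.35
tool_pos: [531.7, -128.5, 115.2]
tcp_rot: [-180.0, 0.0, 0.8]
ft_force: [-0.2, 0.2, -0.4]
finger_gap: 33.3
grip_force: 29.9
```

Emit:
step_arm --targets '[{"dp": [0, 0, 0.02], "angular": [0, 0, 0], "fingers": 0.8}, {"dp": [0, 0, 0.05], "angular": [0, 0, 0], "fingers": 0.8}, {"dp": [0, 0, 0.1], "angular": [0, 0, 0], "fingers": 0.8}, {"dp": [0, 0, 0.15], "angular": [0, 0, 0], "fingers": 0.8}, {"dp": [0, 0, 0.15], "angular": [0, 0, 0], "fingers": 0.8}, {"dp": [0, 0, 0.15], "angular": [0, 0, 0], "fingers": 0.8}, {"dp": [0, 0, 0.15], "angular": [0, 0, 0], "fingers": 0.8}, {"dp": [0, 0, 0.15], "angular": [0, 0, 0], "fingers": 0.8}]'

```text
time: 27.35
tool_pos: [532.0, -128.0, 85.7]
tcp_rot: [180.0, -0.0, 0.8]
ft_force: [0.4, 0.1, -1.2]
finger_gap: 33.2
grip_force: 29.9
```

```bash
python3 - <<'E'
from h import *
s=sense();print(s['time'],s['tool_pos'],s['finger_gap'],s['grip_force'],s['ft_force'])
print(go([532.6,-128.3,17.5],0.9))
E
```

```text
27.35 [ 532.04308173 -127.98706128   85.73367705] 33.24746642789337 29.908696711063385 [ 0.40593205  0.12630312 -1.17428236]
(array([0.003, 0.002, 0.341]), array([ 0., -0., -0.]))
```

Emit:
step_arm --targets '[{"dp": [0, 0, 0.1], "angular": [0, 0, 0], "fingers": 0.8}, {"dp": [0, 0, 0.2], "angular": [0, 0, 0], "fingers": 0.8}, {"dp": [0, 0, 0.29], "angular": [0, 0, 0], "fingers": 0.8}, {"dp": [0, 0, 0.335], "angular": [0, 0, 0], "fingers": 0.8}, {"dp": [0, 0, 0.335], "angular": [0, 0, 0], "fingers": 0.8}, {"dp": [0, 0, 0.335], "angular": [0, 0, 0], "fingers": 0.8}, {"dp": [0, 0, 0.335], "angular": [0, 0, 0], "fingers": 0.45}, {"dp": [0, 0, 0.335], "angular": [0, 0, 0], "fingers": 0.45}]'

```text
time: 28.35
tool_pos: [532.1, -128.0, 18.8]
tcp_rot: [180.0, -0.0, 0.8]
ft_force: [0.5, 0.6, 1.0]
finger_gap: 46.6
grip_force: 0.0
```

Emit:
step_arm --targets '[{"dp": [0, 0, 0], "angular": [0, 0, 0], "fingers": 0.45}, {"dp": [0, 0, 0], "angular": [0, 0, 0], "fingers": 0.45}, {"dp": [0, 0, -0.1], "angular": [0, 0, 0], "fingers": 0.45}, {"dp": [0, 0, -0.25], "angular": [0, 0, 0], "fingers": 0.45}, {"dp": [0, 0, -0.4], "angular": [0, 0, 0], "fingers": 0.45}, {"dp": [0, 0, -0.52], "angular": [0, 0, 0], "fingers": 0.45}, {"dp": [0, -0.05, -0.6], "angular": [0, 0, 0], "fingers": 0.45}, {"dp": [0, -0.15, -0.6], "angular": [0, 0, 0], "fingers": 0.45}]'

```text
time: 29.35
tool_pos: [532.1, -97.4, 139.5]
tcp_rot: [180.0, -0.1, 0.8]
ft_force: [0.0, -0.5, -0.9]
finger_gap: 46.4
grip_force: 0.0
```

```bash
python3 - <<'E'
from h import *
s=sense();print(s['time'],s['tool_pos'],s['finger_gap'],s['grip_force'],s['ft_force'])
print(go([475,247.5,120],-3.3))
snap('top','top4')
for d in pinpoint('top','jar1'): print(round(d['conf'],2),np.round(d['at'],1),np.round(ray('top',d['at'],4),1))
for d in pinpoint('top','cover'): print('cover',round(d['conf'],2),np.round(d['at'],1),np.round(ray('top',d['at'],0),1))
E
```

```text
29.35 [532.12636251 -97.41457005 139.48751143] 46.428136263491204 0.0 [ 0.00828012 -0.50105385 -0.90172751]
(array([-0.263, -1.728,  0.096]), array([ 0.   , -0.001,  0.023]))
0.66 [187.2 219.8] [473. 242.   4.]
cover 0.92 [484.6 245.7] [ 422.4 -529.2    0. ]
cover 0.78 [398.8 212.3] [ 504.2 -308.6    0. ]
```

Emit:
step_arm --targets '[{"dp": [-0.01, -0.12, 0], "angular": [0, 0, 0], "fingers": 0.4}, {"dp": [-0.03, -0.26, 0], "angular": [0, 0, 0], "fingers": 0.4}, {"dp": [-0.06, -0.4, 0], "angular": [0, 0, 0], "fingers": 0.4}, {"dp": [-0.08, -0.54, 0], "angular": [0, 0, 0], "fingers": 0.4}, {"dp": [-0.1, -0.68, 0], "angular": [0, 0, 0], "fingers": 0.4}, {"dp": [-0.12, -0.82, 0], "angular": [0, 0, 0], "fingers": 0.4}, {"dp": [-0.14, -0.92, 0], "angular": [0, 0, 0], "fingers": 0.4}, {"dp": [-0.15, -1.0, 0], "angular": [0, 0, 0], "fingers": 0.4}]'

```text
time: 30.5
tool_pos: [497.4, 102.6, 137.1]
tcp_rot: [180.0, 0.1, 0.9]
ft_force: [0.2, -0.6, 0.4]
finger_gap: 51.2
grip_force: 0.0
```

Emit:
step_arm --targets '[{"dp": [-0.02, -0.14, 0], "angular": [0, 0, 0.01], "fingers": 0.4}, {"dp": [-0.04, -0.28, 0], "angular": [0, 0, 0.02], "fingers": 0.4}, {"dp": [-0.06, -0.42, 0], "angular": [0, 0, 0.023], "fingers": 0.4}, {"dp": [-0.08, -0.56, 0], "angular": [0, 0, 0.023], "fingers": 0.4}, {"dp": [-0.1, -0.66, 0.02], "angular": [0, 0, 0.023], "fingers": 0.4}, {"dp": [-0.11, -0.73, 0.05], "angular": [0, 0, 0.023], "fingers": 0.4}, {"dp": [-0.11, -0.73, 0.1], "angular": [0, 0, 0.023], "fingers": 0.4}, {"dp": [-0.11, -0.73, 0.1], "angular": [0, 0, 0.023], "fingers": 0.4}]'

```text
time: 31.5
tool_pos: [473.5, 246.4, 116.6]
tcp_rot: [179.9, 0.1, -3.3]
ft_force: [-0.3, -0.5, -0.6]
finger_gap: 51.1
grip_force: 0.0
```

```bash
python3 - <<'E'
from h import *
s=sense();print(s['time'],s['tool_pos'],s['tcp_rot'],s['finger_gap'],s['ft_force'])
im=snap('wrist','w9')
for d in masks_of('wrist','jar1'): print(round(d['conf'],2),np.round(d['at'],1),d['pixels'].sum(),np.round(ray('wrist',d['at'],38),1))
for d in pinpoint('wrist','jar1'): print(round(d['conf'],2),np.round(d['at'],1),np.round(ray('wrist',d['at'],4),1))
for r in caps(im,lo=250): print(r)
print(go([475,247.5,16],-3.3))
E
```

```text
31.5 [473.47221558 246.40037659 116.60686467] [ 1.79911549e+02  1.36191346e-01 -3.32176910e+00] 51.14317971947167 [-0.33985056 -0.50438415 -0.58280733]
0.69 [322.5 205.3] 1605 [474.5 247.2  38. ]
0.64 [322.3 196.4] [472.2 247.6   4. ]
(array([256.9, 144.1]), np.int32(4761), array([529.9, 294.5,  46. ]))
(array([322.9, 210.2]), np.int32(1120), array([473.2, 247.1,  46. ]))
(array([ 24.7, 322.9]), np.int32(3238), array([376.7, 535.4,  46. ]))
(array([  3.6, 315.8]), np.int32(86), array([385.8, 552.1,  46. ]))
(array([ 0.002, -0.004,  0.512]), array([ 0.,  0., -0.]))
```

Emit:
step_arm --newtons 30 --targets '[{"dp": [0, -0.005, 0.14], "angular": [0, 0, 0], "fingers": 0.4}, {"dp": [0, -0.005, 0.28], "angular": [0, 0, 0], "fingers": 0.4}, {"dp": [0, -0.005, 0.42], "angular": [0, 0, 0], "fingers": 0.4}, {"dp": [0, -0.005, 0.49], "angular": [0, 0, 0], "fingers": 0.4}, {"dp": [0, -0.005, 0.49], "angular": [0, 0, 0], "fingers": 0.4}, {"dp": [0, -0.005, 0.49], "angular": [0, 0, 0], "fingers": 0.8}, {"dp": [0, -0.005, 0.49], "angular": [0, 0, 0], "fingers": 0.8}, {"dp": [0, -0.005, 0.49], "angular": [0, 0, 0], "fingers": 0.8}]'

```text
time: 32.65
tool_pos: [475.6, 248.8, 21.8]
tcp_rot: [-179.9, -0.1, -3.3]
ft_force: [-0.5, -0.5, 6.8]
finger_gap: 32.7
grip_force: 30.2
```

Emit:
step_arm --newtons 30 --targets '[{"dp": [0, 0, 0], "angular": [0, 0, 0], "fingers": 0.8}, {"dp": [0, 0, -0.05], "angular": [0, 0, 0], "fingers": 0.8}, {"dp": [0, 0, -0.13], "angular": [0, 0, 0], "fingers": 0.8}, {"dp": [0, 0, -0.25], "angular": [0, 0, 0], "fingers": 0.8}, {"dp": [0, 0, -0.37], "angular": [0, 0, 0], "fingers": 0.8}, {"dp": [0, 0, -0.48], "angular": [0, 0, 0], "fingers": 0.8}, {"dp": [0, 0.05, -0.5], "angular": [0, 0, 0], "fingers": 0.8}, {"dp": [0, 0.15, -0.5], "angular": [0, 0, 0], "fingers": 0.8}]'

```text
time: 33.65
tool_pos: [472.5, 217.7, 120.4]
tcp_rot: [-180.0, -0.0, -3.2]
ft_force: [-0.0, -0.7, -1.0]
finger_gap: 33.0
grip_force: 29.9
```

```bash
python3 - <<'E'
from h import *
s=sense();print(s['time'],s['tool_pos'],s['finger_gap'],s['grip_force'],s['ft_force'])
print(go([477.6,-129.2,116],0.9))
E
```

```text
33.65 [472.51159871 217.70615972 120.4187373 ] 33.000786175834286 29.930297434329987 [-0.00526183 -0.74424512 -1.0128547 ]
(array([0.124, 1.73 , 0.022]), array([-0.   , -0.   , -0.023]))
```

Emit:
step_arm --targets '[{"dp": [0.01, 0.1, 0], "angular": [0, 0, 0], "fingers": 0.8}, {"dp": [0.02, 0.22, 0], "angular": [0, 0, 0], "fingers": 0.8}, {"dp": [0.02, 0.35, 0], "angular": [0, 0, 0], "fingers": 0.8}, {"dp": [0.03, 0.47, 0], "angular": [0, 0, 0], "fingers": 0.8}, {"dp": [0.04, 0.59, 0], "angular": [0, 0, 0], "fingers": 0.8}, {"dp": [0.05, 0.71, 0], "angular": [0, 0, 0], "fingers": 0.8}, {"dp": [0.06, 0.83, 0], "angular": [0, 0, 0], "fingers": 0.8}, {"dp": [0.07, 0.95, 0], "angular": [0, 0, 0], "fingers": 0.8}]'

```text
time: 34.65
tool_pos: [474.0, 26.0, 118.8]
tcp_rot: [180.0, 0.2, -3.4]
ft_force: [0.1, 0.2, -1.6]
finger_gap: 33.3
grip_force: 29.9
```

Emit:
step_arm --targets '[{"dp": [0.01, 0.12, 0], "angular": [0, 0, -0.01], "fingers": 0.8}, {"dp": [0.02, 0.24, 0], "angular": [0, 0, -0.02], "fingers": 0.8}, {"dp": [0.03, 0.36, 0], "angular": [0, 0, -0.023], "fingers": 0.8}, {"dp": [0.04, 0.48, 0], "angular": [0, 0, -0.023], "fingers": 0.8}, {"dp": [0.05, 0.6, 0], "angular": [0, 0, -0.023], "fingers": 0.8}, {"dp": [0.055, 0.72, 0], "angular": [0, 0, -0.023], "fingers": 0.8}, {"dp": [0.055, 0.78, 0], "angular": [0, 0, -0.023], "fingers": 0.8}, {"dp": [0.055, 0.78, 0], "angular": [0, 0, -0.023], "fingers": 0.8}]'

```text
time: 35.65
tool_pos: [476.6, -129.1, 119.6]
tcp_rot: [-180.0, 0.1, 0.7]
ft_force: [-0.8, 0.5, -0.1]
finger_gap: 32.9
grip_force: 29.9
```

```bash
python3 - <<'E'
from h import *
s=sense();print(s['time'],s['tool_pos'],s['tcp_rot'],s['finger_gap'],s['grip_force'],s['ft_force'])
print(go([477.6,-129.2,22],0.9))
E
```

```text
35.65 [ 476.63231318 -129.13418307  119.55527551] [-1.79968188e+02  7.46361955e-02  7.25619939e-01] 32.93079689824276 29.926903545856476 [-0.76513611  0.49051593 -0.14554051]
(array([0.005, 0.001, 0.488]), array([-0.   ,  0.   , -0.001]))
```

Emit:
step_arm --targets '[{"dp": [0.005, 0, 0.1], "angular": [0, 0, 0], "fingers": 0.8}, {"dp": [0.005, 0, 0.22], "angular": [0, 0, 0], "fingers": 0.8}, {"dp": [0.005, 0, 0.34], "angular": [0, 0, 0], "fingers": 0.8}, {"dp": [0.005, 0, 0.44], "angular": [0, 0, 0], "fingers": 0.8}, {"dp": [0.005, 0, 0.485], "angular": [0, 0, 0], "fingers": 0.8}, {"dp": [0.005, 0, 0.485], "angular": [0, 0, 0], "fingers": 0.8}, {"dp": [0.005, 0, 0.485], "angular": [0, 0, 0], "fingers": 0.8}, {"dp": [0.005, 0, 0.485], "angular": [0, 0, 0], "fingers": 0.45}]'

```text
time: 36.65
tool_pos: [479.3, -128.6, 24.2]
tcp_rot: [180.0, -0.1, 0.8]
ft_force: [0.5, 0.0, -1.0]
finger_gap: 46.6
grip_force: 0.0
```

Emit:
step_arm --targets '[{"dp": [0, 0, 0], "angular": [0, 0, 0], "fingers": 0.45}, {"dp": [0, 0, 0], "angular": [0, 0, 0], "fingers": 0.45}, {"dp": [0, 0, -0.1], "angular": [0, 0, 0], "fingers": 0.45}, {"dp": [0, 0, -0.25], "angular": [0, 0, 0], "fingers": 0.45}, {"dp": [0, 0, -0.4], "angular": [0, 0, 0], "fingers": 0.45}, {"dp": [0, 0.1, -0.55], "angular": [0, 0, 0], "fingers": 0.45}, {"dp": [0, 0.22, -0.7], "angular": [0, 0, 0], "fingers": 0.45}, {"dp": [0, 0.35, -0.8], "angular": [0, 0, 0], "fingers": 0.45}]'

```text
time: 37.65
tool_pos: [480.2, -199.3, 185.2]
tcp_rot: [179.9, -0.1, 0.9]
ft_force: [0.3, 0.9, 0.6]
finger_gap: 47.1
grip_force: 0.0
```

Emit:
step_arm --targets '[{"dp": [0, 0.1, 0], "angular": [0, 0, 0], "fingers": 0.45}, {"dp": [0, 0.2, 0], "angular": [0, 0, 0], "fingers": 0.45}, {"dp": [0, 0.3, 0], "angular": [0, 0, 0], "fingers": 0.45}, {"dp": [0, 0.4, 0], "angular": [0, 0, 0], "fingers": 0.45}, {"dp": [0, 0.5, 0], "angular": [0, 0, 0], "fingers": 0.45}, {"dp": [0, 0.52, 0], "angular": [0, 0, 0], "fingers": 0.45}, {"dp": [0, 0.52, 0], "angular": [0, 0, 0], "fingers": 0.45}, {"dp": [0, 0.52, 0], "angular": [0, 0, 0], "fingers": 0.45}]'

```text
time: 38.65
tool_pos: [481.2, -301.9, 183.3]
tcp_rot: [-180.0, 0.0, 0.9]
ft_force: [-0.3, -0.1, 0.6]
finger_gap: 47.2
grip_force: 0.0
```

```bash
python3 - <<'E'
from h import *
s=sense();print(s['time'],s['tool_pos'],s['tcp_rot'],s['finger_gap'],s['grip_force'],s['ft_force'])
im=snap('wrist','w10')
for l,z in(('jar1',4),('corner1',22),('cover',0),('carrier',0)):
  for d in pinpoint('wrist',l): print(l,round(d['conf'],2),np.round(d['at'],1),np.round(ray('wrist',d['at'],z),1))
E
```

```text
38.65 [ 481.2216548  -301.86456893  183.28613316] [-1.79983474e+02  2.46098996e-03  8.59853397e-01] 47.194977975314025 0.0 [-0.25188313 -0.06981155  0.57774399]
jar1 0.8 [176.9 180.2] [ 476.8 -127.3    4. ]
jar1 0.68 [159.3  80.5] [ 587.3 -123.8    4. ]
jar1 0.66 [169.9 134.6] [ 530.2 -126.8    4. ]
corner1 0.83 [583.9 233.1] [ 423.3 -615.5   22. ]
corner1 0.8 [568.9 170.6] [ 498.8 -576.4   22. ]
corner1 0.78 [357.7 226.3] [ 428.1 -344.3   22. ]
corner1 0.76 [474.3 279.9] [ 356.9 -495.9   22. ]
corner1 0.66 [296.5  95.7] [ 573.1 -273.2   22. ]
corner1 0.65 [379.7 106.7] [ 563.5 -360.    22. ]
corner1 0.64 [448.4 221.3] [ 436.  -451.1   22. ]
corner1 0.57 [284.9 221.1] [ 433.4 -257.9   22. ]
cover 0.88 [506.5 221.8] [ 427.6 -535.9    0. ]
cover 0.85 [326.1 164.1] [ 498.2 -305.7    0. ]
carrier 0.64 [174.9 178.3] [ 478.2 -123.3    0. ]
carrier 0.56 [170.4 133.5] [ 531.1 -125.7    0. ]
```

View pics/w10.png

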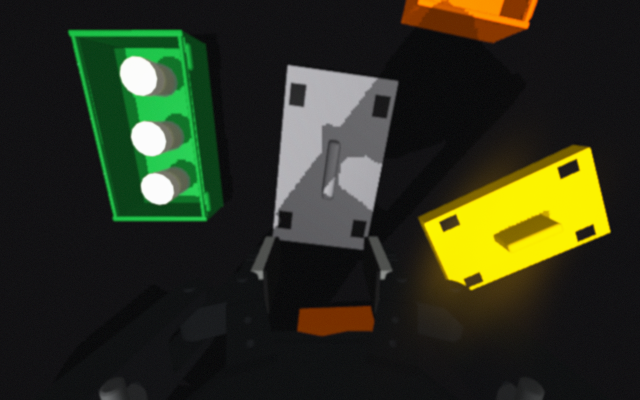

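```bash
python3 - <<'E'
from h import *
print(go([499.5,-311,110],-6.5))
im=cv2.imread('pics/w10.png');hsv=cv2.cvtColor(im,cv2.COLOR_BGR2HSV)
H,S,V=[hsv[...,i] for i in range(3)]
g=(H>45)&(H<85)&(S>100)&(V>40); print(rect(g,'wrist',52))
E
```

```text
(array([0.09 , 0.046, 0.367]), array([ 0.   , -0.   ,  0.041]))
(array([ 534.1, -136.9]), [(120, 90.8), (180, 0.8)])
```

Emit:
step_arm --targets '[{"dp": [0.03, 0.02, 0.06], "angular": [0, 0, 0.01], "fingers": 0.5}, {"dp": [0.06, 0.04, 0.14], "angular": [0, 0, 0.03], "fingers": 0.5}, {"dp": [0.09, 0.045, 0.23], "angular": [0, 0, 0.041], "fingers": 0.5}, {"dp": [0.09, 0.045, 0.32], "angular": [0, 0, 0.041], "fingers": 0.5}, {"dp": [0.09, 0.045, 0.37], "angular": [0, 0, 0.041], "fingers": 0.5}, {"dp": [0.09, 0.045, 0.37], "angular": [0, 0, 0.041], "fingers": 0.5}, {"dp": [0.09, 0.045, 0.37], "angular": [0, 0, 0.041], "fingers": 0.5}, {"dp": [0.09, 0.045, 0.37], "angular": [0, 0, 0.041], "fingers": 0.5}]'

```text
time: 39.9
tool_pos: [499.7, -311.6, 110.3]
tcp_rot: [180.0, -0.1, -6.6]
ft_force: [-0.1, 0.4, 0.0]
finger_gap: 42.6
grip_force: 0.0
```

```bash
python3 - <<'E'
from h import *
s=sense();print(s['time'],s['tool_pos'],s['tcp_rot'],s['finger_gap'],s['grip_force'],s['ft_force'])
im=snap('wrist','w11')
for l,z in(('corner1',22),('cover',0)):
  for d in pinpoint('wrist',l): print(l,round(d['conf'],2),np.round(d['at'],1),np.round(ray('wrist',d['at'],z),1))
E
```

```text
39.9 [ 499.74362936 -311.59180154  110.34753761] [ 1.79951336e+02 -8.49979450e-02 -6.55209439e+00] 42.582769885838474 0.0 [-0.10926272  0.37503554  0.02492032]
corner1 0.94 [278.1 271.4] [ 436.  -261.1   22. ]
corner1 0.85 [480.1 250.6] [ 436.3 -450.7   22. ]
corner1 0.83 [368.7 270.9] [ 426.7 -346.7   22. ]
corner1 0.73 [376.7 123. ] [ 561.7 -361.9   22. ]
corner1 0.68 [518.8 316.8] [ 356.8 -493.3   22. ]
corner1 0.62 [266.9 118.9] [ 575.  -274.5   22. ]
corner1 0.6 [631.  168.7] [ 499.7 -573.3   22. ]
cover 0.85 [550.9 237.8] [ 429.4 -532.7    0. ]
cover 0.72 [316.6 194.9] [ 500.7 -305.3    0. ]
```

View pics/w11.png

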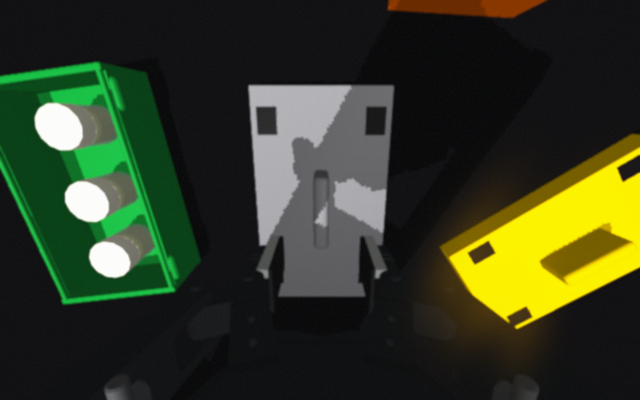

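Emit:
step_arm --newtons 50 --targets '[{"dp": [0, 0, 0.1], "angular": [0, 0, 0], "fingers": 0.5}, {"dp": [0, 0, 0.22], "angular": [0, 0, 0], "fingers": 0.5}, {"dp": [0, 0, 0.34], "angular": [0, 0, 0], "fingers": 0.5}, {"dp": [0, 0, 0.4], "angular": [0, 0, 0], "fingers": 0.5}, {"dp": [0, 0, 0.4], "angular": [0, 0, 0], "fingers": 0.5}, {"dp": [0, 0, 0.4], "angular": [0, 0, 0], "fingers": 1}, {"dp": [0, 0, 0.4], "angular": [0, 0, 0], "fingers": 1}, {"dp": [0, 0, 0.4], "angular": [0, 0, 0], "fingers": 1}]'

```text
time: 41.05
tool_pos: [500.2, -311.9, 30.7]
tcp_rot: [179.9, -0.1, -6.6]
ft_force: [-0.4, -0.0, 4.1]
finger_gap: 11.1
grip_force: 50.0
```

Emit:
step_arm --targets '[{"dp": [0, 0, 0], "angular": [0, 0, 0], "fingers": 1}, {"dp": [0, 0, 0], "angular": [0, 0, 0], "fingers": 1}, {"dp": [0, 0, -0.05], "angular": [0, 0, 0], "fingers": 1}, {"dp": [0, 0, -0.15], "angular": [0, 0, 0], "fingers": 1}, {"dp": [0, 0, -0.25], "angular": [0, 0, 0], "fingers": 1}, {"dp": [0, 0, -0.35], "angular": [0, 0, 0], "fingers": 1}, {"dp": [0, 0, -0.43], "angular": [0, 0, 0], "fingers": 1}, {"dp": [0, 0, -0.45], "angular": [0, 0, 0], "fingers": 1}]'

```text
time: 42.05
tool_pos: [500.1, -311.8, 121.3]
tcp_rot: [179.9, -0.1, -6.6]
ft_force: [0.1, -0.5, -1.5]
finger_gap: 11.0
grip_force: 49.3
```

```bash
python3 - <<'E'
from h import *
s=sense();print(s['time'],s['tool_pos'],s['tcp_rot'],s['finger_gap'],s['grip_force'],s['ft_force'])
print(go([532.6,-128.3,120],0.9))
E
```

```text
42.05 [ 500.0780773  -311.83121779  121.34037299] [ 1.79916270e+02 -1.39494709e-01 -6.55043952e+00] 10.992025595549823 49.259397983551025 [ 0.10773141 -0.47252606 -1.45433682]
(array([ 0.057, -0.93 ,  0.005]), array([ 0.001, -0.001, -0.041]))
```

Emit:
step_arm --targets '[{"dp": [0.01, -0.08, 0], "angular": [0, 0, -0.01], "fingers": 1}, {"dp": [0.02, -0.2, 0], "angular": [0, 0, -0.02], "fingers": 1}, {"dp": [0.03, -0.33, 0], "angular": [0, 0, -0.03], "fingers": 1}, {"dp": [0.04, -0.46, 0], "angular": [0, 0, -0.04], "fingers": 1}, {"dp": [0.05, -0.59, 0], "angular": [0, 0, -0.041], "fingers": 1}, {"dp": [0.055, -0.72, 0], "angular": [0, 0, -0.041], "fingers": 1}, {"dp": [0.055, -0.84, 0], "angular": [0, 0, -0.041], "fingers": 1}, {"dp": [0.055, -0.91, 0], "angular": [0, 0, -0.041], "fingers": 1}]'

```text
time: 43.05
tool_pos: [530.2, -129.4, 118.1]
tcp_rot: [-179.9, 0.1, 1.0]
ft_force: [0.2, 0.4, -1.0]
finger_gap: 11.1
grip_force: 49.3
```

Emit:
step_arm --targets '[{"dp": [0, -0.02, 0], "angular": [0, 0, 0], "fingers": 1}, {"dp": [0, -0.02, 0], "angular": [0, 0, 0], "fingers": 1}, {"dp": [0, -0.02, 0], "angular": [0, 0, 0], "fingers": 1}, {"dp": [0, -0.02, 0], "angular": [0, 0, 0], "fingers": 1}, {"dp": [0, -0.02, 0], "angular": [0, 0, 0], "fingers": 1}, {"dp": [0, -0.02, 0], "angular": [0, 0, 0], "fingers": 1}, {"dp": [0, -0.02, 0], "angular": [0, 0, 0], "fingers": 1}, {"dp": [0, -0.02, 0], "angular": [0, 0, 0], "fingers": 1}]'

```text
time: 44.05
tool_pos: [530.9, -127.6, 119.3]
tcp_rot: [-180.0, -0.0, 0.8]
ft_force: [0.3, -0.2, -1.0]
finger_gap: 10.9
grip_force: 49.3
```

```bash
python3 - <<'E'
from h import *
s=sense();print(s['time'],s['tool_pos'],s['tcp_rot'],s['finger_gap'],s['grip_force'],s['ft_force'])
im=snap('wrist','w12');im2=snap('scene','s12')
zc=s['tool_pos'][2]-30.5+22
for d in pinpoint('wrist','corner1'): print(round(d['conf'],2),np.round(d['at'],1),np.round(ray('wrist',d['at'],zc),1))
print(go([532.6,-128.3,78],0.9))
cv2.imwrite('pics/c12.png',np.vstack([im[:,60:600],cv2.resize(im2[130:270,230:419],(540,400))])[:,:][::1][:800])
c=np.hstack([cv2.resize(im[:,100:560],(400,348)),cv2.resize(im2[140:270,240:390],(400,348))]); cv2.imwrite('pics/c12.png',c)
E
```

```text
44.05 [ 530.88828019 -127.61767096  119.29860349] [-1.79999888e+02 -6.07805672e-04  8.30929114e-01] 10.85453324415507 49.25495803356171 [ 0.31876604 -0.23840048 -0.99678794]
0.55 [403.2 125.2] [ 600.9 -168.3  110.8]
(array([0.009, 0.004, 0.206]), array([-0.,  0., -0.]))
```

View pics/c12.png

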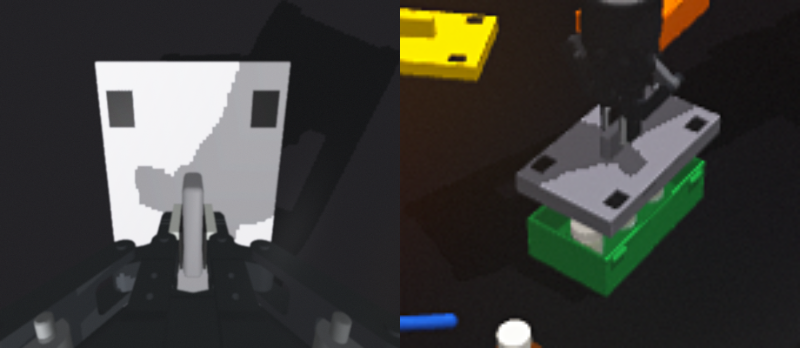

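Emit:
step_arm --targets '[{"dp": [0.008, 0.004, 0.03], "angular": [0, 0, 0], "fingers": 1}, {"dp": [0.008, 0.004, 0.07], "angular": [0, 0, 0], "fingers": 1}, {"dp": [0.008, 0.004, 0.1], "angular": [0, 0, 0], "fingers": 1}, {"dp": [0.008, 0.004, 0.13], "angular": [0, 0, 0], "fingers": 1}, {"dp": [0.008, 0.004, 0.155], "angular": [0, 0, 0], "fingers": 1}, {"dp": [0.008, 0.004, 0.17], "angular": [0, 0, 0], "fingers": 1}, {"dp": [0.008, 0.004, 0.18], "angular": [0, 0, 0], "fingers": 1}, {"dp": [0.008, 0.004, 0.18], "angular": [0, 0, 0], "fingers": 1}]'

```text
time: 45.2
tool_pos: [532.5, -128.4, 83.3]
tcp_rot: [-180.0, 0.0, 0.8]
ft_force: [-0.1, -0.6, -1.4]
finger_gap: 10.9
grip_force: 49.3
```

Emit:
step_arm --targets '[{"dp": [0, 0, 0.01], "angular": [0, 0, 0], "fingers": 1}, {"dp": [0, 0, 0.02], "angular": [0, 0, 0], "fingers": 1}, {"dp": [0, 0, 0.03], "angular": [0, 0, 0], "fingers": 1}, {"dp": [0, 0, 0.035], "angular": [0, 0, 0], "fingers": 1}, {"dp": [0, 0, 0.04], "angular": [0, 0, 0], "fingers": 1}, {"dp": [0, 0, 0.04], "angular": [0, 0, 0], "fingers": 1}, {"dp": [0, 0, 0.04], "angular": [0, 0, 0], "fingers": 1}, {"dp": [0, 0, 0.04], "angular": [0, 0, 0], "fingers": 1}]'

```text
time: 46.2
tool_pos: [532.7, -128.5, 75.6]
tcp_rot: [180.0, -0.0, 0.8]
ft_force: [-0.3, -0.0, 3.9]
finger_gap: 11.1
grip_force: 49.9
```

```bash
python3 - <<'E'
from h import *
s=sense();print(s['time'],s['tool_pos'],s['tcp_rot'],s['finger_gap'],s['grip_force'],s['ft_force'],s['wrist_torque'])
E
```

```text
46.2 [ 532.7134041  -128.46955659   75.60998208] [ 1.79992098e+02 -2.67543192e-02  8.26238174e-01] 11.067132171623415 49.85994100570679 [-0.28950505 -0.04818372  3.91525343] [ 0.07915838  0.19449958 -0.00600804]
```

Emit:
step_arm --newtons 30 --targets '[{"dp": [0, 0, 0], "angular": [0, 0, 0], "fingers": 0.55}, {"dp": [0, 0, 0], "angular": [0, 0, 0], "fingers": 0.55}, {"dp": [0, 0, -0.02], "angular": [0, 0, 0], "fingers": 0.55}, {"dp": [0, 0, -0.1], "angular": [0, 0, 0], "fingers": 0.55}, {"dp": [0, 0, -0.2], "angular": [0, 0, 0], "fingers": 0.6}, {"dp": [0.17, 0.11, -0.23], "angular": [0, 0, 0], "fingers": 1}, {"dp": [0.35, 0.22, -0.23], "angular": [0, 0, 0], "fingers": 1}, {"dp": [0.35, 0.22, -0.23], "angular": [0, 0, 0], "fingers": 1}]'

```text
time: 47.2
tool_pos: [605.0, -172.9, 122.1]
tcp_rot: [180.0, -0.1, 0.8]
ft_force: [-0.5, 0.5, 0.3]
finger_gap: 0.1
grip_force: 0.0
```

```bash
python3 - <<'E'
from h import *
s=sense();print(s['time'],s['tool_pos'],s['tcp_rot'],s['finger_gap'],s['ft_force'])
im=snap('wrist','w13')
for d in pinpoint('wrist','corner1'): print(round(d['conf'],2),np.round(d['at'],1),np.round(ray('wrist',d['at'],67),1))
a=np.radians(.9)
for u,v in((70,-44),(70,44),(-70,44),(-70,-44)): print(u,v,np.round([532.7+u*np.cos(a)-v*np.sin(a),-128.5+u*np.sin(a)+v*np.cos(a)],1))
print(go([603.4,-171.4,70],.8))
E
```

```text
47.2 [ 605.02605071 -172.8521976   122.12892046] [ 1.79958819e+02 -7.90475556e-02  7.80408241e-01] 0.12162431104222833 [-0.51751099  0.45606912  0.31152036]
0.74 [573.8 350.8] [ 477.  -398.6   67. ]
0.63 [204.5 219.5] [599.3 -80.5  67. ]
0.56 [317.9 218.3] [ 601.5 -167.2   67. ]
70 -44 [ 603.4 -171.4]
70 44 [602.  -83.4]
-70 44 [462.  -85.6]
-70 -44 [ 463.4 -173.6]
(array([ 0.001, -0.   ,  0.259]), array([-0.,  0.,  0.]))
```

View pics/w13.png

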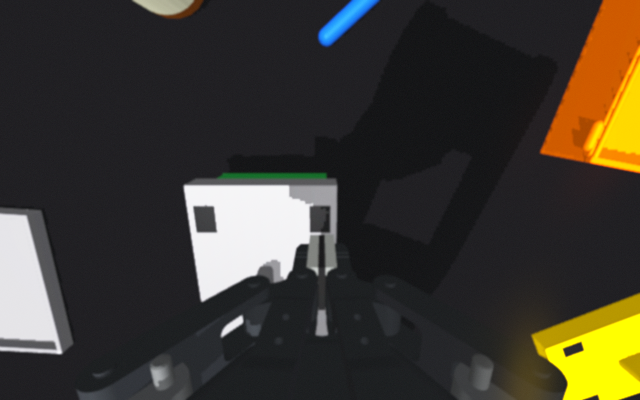

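Emit:
step_arm --targets '[{"dp": [-0.01, -0.01, 0.12], "angular": [0, 0, 0], "fingers": 1}, {"dp": [-0.01, -0.01, 0.23], "angular": [0, 0, 0], "fingers": 1}, {"dp": [-0.01, -0.01, 0.25], "angular": [0, 0, 0], "fingers": 1}, {"dp": [-0.01, -0.01, 0.27], "angular": [0, 0, 0], "fingers": 1}, {"dp": [-0.01, -0.01, 0.285], "angular": [0, 0, 0], "fingers": 1}, {"dp": [-0.01, -0.01, 0.3], "angular": [0, 0, 0], "fingers": 1}, {"dp": [-0.01, -0.01, 0.31], "angular": [0, 0, 0], "fingers": 1}, {"dp": [-0.01, -0.01, 0.31], "angular": [0, 0, 0], "fingers": 1}]'

```text
time: 48.3
tool_pos: [600.6, -169.0, 58.6]
tcp_rot: [-180.0, 0.1, 0.8]
ft_force: [-0.7, -0.7, 0.3]
finger_gap: -0.2
grip_force: 0.0
```

Emit:
step_arm --targets '[{"dp": [0, 0, 0.005], "angular": [0, 0, 0], "fingers": 1}, {"dp": [0, 0, 0.01], "angular": [0, 0, 0], "fingers": 1}, {"dp": [0, 0, 0.015], "angular": [0, 0, 0], "fingers": 1}, {"dp": [0, 0, 0.02], "angular": [0, 0, 0], "fingers": 1}, {"dp": [0, 0, 0.025], "angular": [0, 0, 0], "fingers": 1}, {"dp": [0, 0, 0.025], "angular": [0, 0, 0], "fingers": 1}, {"dp": [0, 0, 0.025], "angular": [0, 0, 0], "fingers": 1}, {"dp": [0, 0, 0.025], "angular": [0, 0, 0], "fingers": 1}]'

```text
time: 49.3
tool_pos: [601.4, -169.3, 57.0]
tcp_rot: [180.0, -0.0, 0.8]
ft_force: [-10.5, 4.3, 21.1]
finger_gap: -0.2
grip_force: 10.0
```

Emit:
step_arm --targets '[{"dp": [0, 0, -0.08], "angular": [0, 0, 0], "fingers": 1}, {"dp": [0, 0, -0.17], "angular": [0, 0, 0], "fingers": 1}, {"dp": [0, -0.15, -0.17], "angular": [0, 0, 0], "fingers": 1}, {"dp": [0, -0.3, -0.17], "angular": [0, 0, 0], "fingers": 1}, {"dp": [0, -0.44, -0.17], "angular": [0, 0, 0], "fingers": 1}, {"dp": [0, -0.44, -0.17], "angular": [0, 0, 0], "fingers": 1}, {"dp": [0, -0.44, -0.1], "angular": [0, 0, 0], "fingers": 1}, {"dp": [0, -0.44, -0.06], "angular": [0, 0, 0], "fingers": 1}]'

```text
time: 50.3
tool_pos: [599.8, -81.8, 65.8]
tcp_rot: [-180.0, -0.0, 0.8]
ft_force: [-3.0, 9.1, 17.4]
finger_gap: 0.1
grip_force: 7.8
```

Emit:
step_arm --targets '[{"dp": [0, 0, 0.01], "angular": [0, 0, 0], "fingers": 1}, {"dp": [0, 0, 0.02], "angular": [0, 0, 0], "fingers": 1}, {"dp": [0, 0, 0.03], "angular": [0, 0, 0], "fingers": 1}, {"dp": [0, 0, 0.04], "angular": [0, 0, 0], "fingers": 1}, {"dp": [0, 0, 0.05], "angular": [0, 0, 0], "fingers": 1}, {"dp": [0, 0, 0.055], "angular": [0, 0, 0], "fingers": 1}, {"dp": [0, 0, 0.06], "angular": [0, 0, 0], "fingers": 1}, {"dp": [0, 0, 0.06], "angular": [0, 0, 0], "fingers": 1}]'

```text
time: 51.3
tool_pos: [600.2, -82.1, 57.2]
tcp_rot: [180.0, -0.0, 0.8]
ft_force: [-12.3, 2.9, 27.9]
finger_gap: 0.3
grip_force: 13.1
```

Emit:
step_arm --targets '[{"dp": [0, 0, -0.08], "angular": [0, 0, 0], "fingers": 1}, {"dp": [0, 0, -0.17], "angular": [0, 0, 0], "fingers": 1}, {"dp": [-0.18, 0, -0.17], "angular": [0, 0, 0], "fingers": 1}, {"dp": [-0.36, 0, -0.17], "angular": [0, 0, 0], "fingers": 1}, {"dp": [-0.54, 0, -0.17], "angular": [0, 0, 0], "fingers": 1}, {"dp": [-0.69, 0, -0.17], "angular": [0, 0, 0], "fingers": 1}, {"dp": [-0.69, 0, -0.12], "angular": [0, 0, 0], "fingers": 1}, {"dp": [-0.69, 0, -0.07], "angular": [0, 0, 0], "fingers": 1}]'

```text
time: 52.3
tool_pos: [462.7, -83.7, 68.4]
tcp_rot: [180.0, -0.1, 0.8]
ft_force: [-0.5, 0.1, 0.1]
finger_gap: -0.0
grip_force: 0.0
```

Emit:
step_arm --targets '[{"dp": [0, 0, 0.01], "angular": [0, 0, 0], "fingers": 1}, {"dp": [0, 0, 0.02], "angular": [0, 0, 0], "fingers": 1}, {"dp": [0, 0, 0.03], "angular": [0, 0, 0], "fingers": 1}, {"dp": [0, 0, 0.04], "angular": [0, 0, 0], "fingers": 1}, {"dp": [0, 0, 0.05], "angular": [0, 0, 0], "fingers": 1}, {"dp": [0, 0, 0.06], "angular": [0, 0, 0], "fingers": 1}, {"dp": [0, 0, 0.067], "angular": [0, 0, 0], "fingers": 1}, {"dp": [0, 0, 0.067], "angular": [0, 0, 0], "fingers": 1}]'

```text
time: 53.3
tool_pos: [462.1, -83.6, 56.1]
tcp_rot: [180.0, 0.0, 0.8]
ft_force: [-7.2, 2.4, 15.6]
finger_gap: -0.0
grip_force: 7.7
```

Emit:
step_arm --targets '[{"dp": [0, 0, -0.08], "angular": [0, 0, 0], "fingers": 1}, {"dp": [0, 0, -0.17], "angular": [0, 0, 0], "fingers": 1}, {"dp": [0, 0.15, -0.17], "angular": [0, 0, 0], "fingers": 1}, {"dp": [0, 0.3, -0.17], "angular": [0, 0, 0], "fingers": 1}, {"dp": [0, 0.44, -0.17], "angular": [0, 0, 0], "fingers": 1}, {"dp": [0, 0.44, -0.17], "angular": [0, 0, 0], "fingers": 1}, {"dp": [0, 0.44, -0.12], "angular": [0, 0, 0], "fingers": 1}, {"dp": [0, 0.44, -0.07], "angular": [0, 0, 0], "fingers": 1}]'

```text
time: 54.3
tool_pos: [462.9, -170.5, 68.0]
tcp_rot: [-180.0, 0.0, 0.9]
ft_force: [-0.1, 1.0, -1.0]
finger_gap: 0.1
grip_force: 0.0
```

Emit:
step_arm --targets '[{"dp": [0, 0, 0.01], "angular": [0, 0, 0], "fingers": 1}, {"dp": [0, 0, 0.02], "angular": [0, 0, 0], "fingers": 1}, {"dp": [0, 0, 0.03], "angular": [0, 0, 0], "fingers": 1}, {"dp": [0, 0, 0.04], "angular": [0, 0, 0], "fingers": 1}, {"dp": [0, 0, 0.05], "angular": [0, 0, 0], "fingers": 1}, {"dp": [0, 0, 0.06], "angular": [0, 0, 0], "fingers": 1}, {"dp": [0, 0, 0.067], "angular": [0, 0, 0], "fingers": 1}, {"dp": [0, 0, 0.067], "angular": [0, 0, 0], "fingers": 1}]'

```text
time: 55.3
tool_pos: [463.1, -171.4, 56.0]
tcp_rot: [-180.0, 0.0, 0.8]
ft_force: [-3.5, 2.2, 7.1]
finger_gap: 0.0
grip_force: 3.4
```

Emit:
step_arm --targets '[{"dp": [0, 0, 0.005], "angular": [0, 0, 0], "fingers": 1}, {"dp": [0, 0, 0.01], "angular": [0, 0, 0], "fingers": 1}, {"dp": [0, 0, 0.01], "angular": [0, 0, 0], "fingers": 1}, {"dp": [0, 0, 0.01], "angular": [0, 0, 0], "fingers": 1}, {"dp": [0, 0, 0.01], "angular": [0, 0, 0], "fingers": 1}, {"dp": [0, 0, 0.01], "angular": [0, 0, 0], "fingers": 1}, {"dp": [0, 0, 0.01], "angular": [0, 0, 0], "fingers": 1}, {"dp": [0, 0, 0.01], "angular": [0, 0, 0], "fingers": 1}]'

```text
time: 56.3
tool_pos: [463.2, -171.5, 55.9]
tcp_rot: [180.0, 0.0, 0.8]
ft_force: [-12.6, 5.4, 25.7]
finger_gap: 0.1
grip_force: 13.1
```

Emit:
step_arm --targets '[{"dp": [0, 0, -0.08], "angular": [0, 0, 0], "fingers": 1}, {"dp": [0, 0, -0.17], "angular": [0, 0, 0], "fingers": 1}, {"dp": [0.18, 0, -0.17], "angular": [0, 0, 0], "fingers": 1}, {"dp": [0.36, 0, -0.17], "angular": [0, 0, 0], "fingers": 1}, {"dp": [0.54, 0, -0.17], "angular": [0, 0, 0], "fingers": 1}, {"dp": [0.69, 0, -0.17], "angular": [0, 0, 0], "fingers": 1}, {"dp": [0.69, 0, -0.12], "angular": [0, 0, 0], "fingers": 1}, {"dp": [0.69, 0, -0.07], "angular": [0, 0, 0], "fingers": 1}]'

```text
time: 57.3
tool_pos: [600.5, -169.4, 66.8]
tcp_rot: [-180.0, 0.0, 0.8]
ft_force: [-0.5, 0.4, -0.0]
finger_gap: 0.0
grip_force: 0.0
```

Emit:
step_arm --targets '[{"dp": [0, 0, 0.01], "angular": [0, 0, 0], "fingers": 1}, {"dp": [0, 0, 0.02], "angular": [0, 0, 0], "fingers": 1}, {"dp": [0, 0, 0.03], "angular": [0, 0, 0], "fingers": 1}, {"dp": [0, 0, 0.04], "angular": [0, 0, 0], "fingers": 1}, {"dp": [0, 0, 0.05], "angular": [0, 0, 0], "fingers": 1}, {"dp": [0, 0, 0.055], "angular": [0, 0, 0], "fingers": 1}, {"dp": [0, 0, 0.06], "angular": [0, 0, 0], "fingers": 1}, {"dp": [0, 0, 0.06], "angular": [0, 0, 0], "fingers": 1}]'

```text
time: 58.3
tool_pos: [601.1, -169.4, 56.1]
tcp_rot: [180.0, 0.0, 0.8]
ft_force: [-3.2, 0.3, 5.2]
finger_gap: -0.0
grip_force: 2.4
```

```bash
python3 - <<'E'
from h import *
s=sense();print(s['time'],s['tool_pos'],s['tcp_rot'],s['ft_force'])
E
```

```text
58.3 [ 601.09212481 -169.39825856   56.06943629] [1.79998667e+02 8.46153646e-03 8.31758700e-01] [-3.19315922  0.34576146  5.20587711]
```

Emit:
step_arm --targets '[{"dp": [0, 0, -0.08], "angular": [0, 0, 0], "fingers": 1}, {"dp": [0, 0, -0.15], "angular": [0, 0, 0], "fingers": 1}, {"dp": [0, -0.15, -0.15], "angular": [0, 0, 0], "fingers": 1}, {"dp": [0, -0.3, -0.15], "angular": [0, 0, 0], "fingers": 1}, {"dp": [0, -0.43, -0.15], "angular": [0, 0, 0], "fingers": 1}, {"dp": [0, -0.43, -0.1], "angular": [0, 0, 0], "fingers": 1}, {"dp": [0, -0.43, -0.05], "angular": [0, 0, 0], "fingers": 1}, {"dp": [0, -0.43, -0.05], "angular": [0, 0, 0], "fingers": 1}]'

```text
time: 59.3
tool_pos: [598.8, -84.1, 64.1]
tcp_rot: [-180.0, 0.1, 0.8]
ft_force: [0.0, 0.4, -0.3]
finger_gap: 0.0
grip_force: 0.0
```

Emit:
step_arm --targets '[{"dp": [0, 0, 0.01], "angular": [0, 0, 0], "fingers": 1}, {"dp": [0, 0, 0.02], "angular": [0, 0, 0], "fingers": 1}, {"dp": [0, 0, 0.03], "angular": [0, 0, 0], "fingers": 1}, {"dp": [0, 0, 0.04], "angular": [0, 0, 0], "fingers": 1}, {"dp": [0, 0, 0.05], "angular": [0, 0, 0], "fingers": 1}, {"dp": [0, 0, 0.055], "angular": [0, 0, 0], "fingers": 1}, {"dp": [0, 0, 0.055], "angular": [0, 0, 0], "fingers": 1}, {"dp": [0, 0, 0.055], "angular": [0, 0, 0], "fingers": 1}]'

```text
time: 60.3
tool_pos: [599.9, -83.4, 56.0]
tcp_rot: [180.0, -0.0, 0.8]
ft_force: [-6.9, 1.1, 12.6]
finger_gap: 0.5
grip_force: 6.2
```

Emit:
step_arm --targets '[{"dp": [0, 0, -0.1], "angular": [0, 0, 0], "fingers": 1}, {"dp": [0, 0, -0.25], "angular": [0, 0, 0], "fingers": 0.5}, {"dp": [0, 0, -0.45], "angular": [0, 0, 0], "fingers": 0.5}, {"dp": [0, -0.05, -0.65], "angular": [0, 0, 0], "fingers": 0.5}, {"dp": [0, -0.1, -0.85], "angular": [0, 0, 0], "fingers": 0.5}, {"dp": [0, -0.2, -1.0], "angular": [0, 0, 0], "fingers": 0.5}, {"dp": [0, -0.35, -1.0], "angular": [0, 0, 0], "fingers": 0.5}, {"dp": [0, -0.5, -1.0], "angular": [0, 0, 0], "fingers": 0.5}]'

```text
time: 61.3
tool_pos: [598.9, 17.3, 256.5]
tcp_rot: [180.0, -0.2, 0.8]
ft_force: [0.1, -0.0, 0.5]
finger_gap: 42.7
grip_force: 0.0
```

```bash
python3 - <<'E'
from h import *
s=sense();print(s['time'],s['tool_pos'],s['tcp_rot'],s['ft_force'])
snap('top','top5');im=snap('scene','s5')
for d in pinpoint('top','corner1'): print(round(d['conf'],2),np.round(d['at'],1),np.round(ray('top',d['at'],56),1))
print(go([515,391.5,280],-3.3))
cv2.imwrite('pics/c5.png',cv2.resize(im[160:290,240:500],(800,400)))
E
```

```text
61.3 [598.8857524   17.31151313 256.51290731] [ 1.79993720e+02 -1.53760027e-01  8.06749814e-01] [ 0.11449915 -0.01665391  0.54711308]
0.94 [477.1 269.8] [ 361.5 -492.9   56. ]
0.85 [313.6 223.5] [466.7 -89.8  56. ]
0.82 [346.6 225.9] [ 462.4 -171.9   56. ]
0.73 [508.6 214.9] [ 498.  -572.1   56. ]
0.72 [457.2 237. ] [ 440.7 -445.    56. ]
0.65 [524.6 246.6] [ 420.6 -609.6   56. ]
0.63 [347.9 167.3] [ 610.  -172.7   56. ]
(array([-0.386, -1.875, -0.123]), array([-0.   , -0.   ,  0.024]))
```

View pics/c5.png

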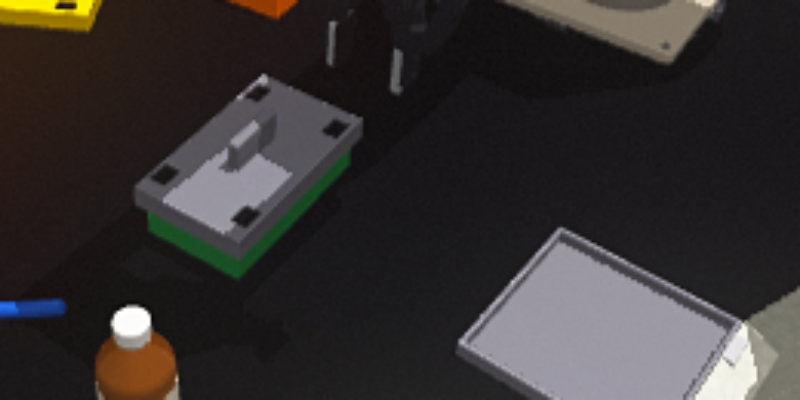

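Emit:
step_arm --targets '[{"dp": [-0.02, -0.12, -0.05], "angular": [0, 0, 0], "fingers": 0.5}, {"dp": [-0.05, -0.26, -0.1], "angular": [0, 0, 0], "fingers": 0.5}, {"dp": [-0.08, -0.4, -0.13], "angular": [0, 0, 0], "fingers": 0.5}, {"dp": [-0.11, -0.54, -0.13], "angular": [0, 0, 0], "fingers": 0.5}, {"dp": [-0.14, -0.68, -0.13], "angular": [0, 0, 0], "fingers": 0.5}, {"dp": [-0.16, -0.8, -0.13], "angular": [0, 0, 0], "fingers": 0.5}, {"dp": [-0.18, -0.9, -0.13], "angular": [0, 0, 0], "fingers": 0.5}, {"dp": [-0.19, -1.0, -0.13], "angular": [0, 0, 0], "fingers": 0.5}]'

```text
time: 62.45
tool_pos: [557.6, 216.4, 280.8]
tcp_rot: [180.0, -0.0, 0.8]
ft_force: [0.1, 0.7, 0.5]
finger_gap: 42.9
grip_force: 0.0
```

Emit:
step_arm --targets '[{"dp": [-0.03, -0.12, 0], "angular": [0, 0, 0.01], "fingers": 0.5}, {"dp": [-0.06, -0.25, 0], "angular": [0, 0, 0.02], "fingers": 0.5}, {"dp": [-0.09, -0.4, 0], "angular": [0, 0, 0.023], "fingers": 0.5}, {"dp": [-0.12, -0.55, 0], "angular": [0, 0, 0.023], "fingers": 0.5}, {"dp": [-0.16, -0.7, 0], "angular": [0, 0, 0.023], "fingers": 0.5}, {"dp": [-0.19, -0.82, 0], "angular": [0, 0, 0.023], "fingers": 0.5}, {"dp": [-0.2, -0.88, 0], "angular": [0, 0, 0.023], "fingers": 0.5}, {"dp": [-0.2, -0.88, 0], "angular": [0, 0, 0.023], "fingers": 0.5}]'

```text
time: 63.45
tool_pos: [514.9, 391.8, 280.3]
tcp_rot: [180.0, 0.0, -3.3]
ft_force: [-0.3, 0.2, -0.6]
finger_gap: 42.8
grip_force: 0.0
```

```bash
python3 - <<'E'
from h import *
s=sense();print(s['time'],s['tool_pos'],s['tcp_rot'],s['finger_gap'],s['ft_force'])
im=snap('wrist','w14')
for d in pinpoint('wrist','lid_handle'): print(round(d['conf'],2),np.round(d['at'],1),np.round(ray('wrist',d['at'],202),1))
print(go([514,394,186.5],-3.3))
E
```

```text
63.45 [514.92031601 391.81261192 280.29624137] [ 1.79979170e+02  5.42232708e-03 -3.26039696e+00] 42.805573422999686 [-0.27468688  0.18606726 -0.59455518]
0.76 [318.9 211. ] [511.2 394.7 202. ]
(array([-0.008, -0.016,  0.47 ]), array([ 0., -0., -0.]))
```

Emit:
step_arm --newtons 20 --targets '[{"dp": [-0.005, -0.014, 0.12], "angular": [0, 0, 0], "fingers": 0.5}, {"dp": [-0.005, -0.014, 0.25], "angular": [0, 0, 0], "fingers": 0.5}, {"dp": [-0.005, -0.014, 0.38], "angular": [0, 0, 0], "fingers": 0.5}, {"dp": [-0.005, -0.014, 0.46], "angular": [0, 0, 0], "fingers": 0.5}, {"dp": [-0.005, -0.014, 0.46], "angular": [0, 0, 0], "fingers": 0.75}, {"dp": [-0.005, -0.014, 0.46], "angular": [0, 0, 0], "fingers": 1}, {"dp": [-0.005, -0.014, 0.46], "angular": [0, 0, 0], "fingers": 1}, {"dp": [-0.005, -0.014, 0.46], "angular": [0, 0, 0], "fingers": 1}]'

```text
time: 64.55
tool_pos: [514.7, 394.5, 189.6]
tcp_rot: [-179.9, -0.1, -3.3]
ft_force: [1.0, -0.8, 0.8]
finger_gap: 8.8
grip_force: 21.8
```

```bash
python3 - <<'E'
from h import *
s=sense();print(s['time'],s['tool_pos'],s['tcp_rot'],s['finger_gap'],s['grip_force'],s['ft_force'])
E
```

```text
64.55 [514.72395657 394.50843307 189.61050358] [-1.79947101e+02 -9.10085007e-02 -3.31215625e+00] 8.790421176210431 21.801954209804535 [ 1.02495078 -0.84662707  0.81925129]
```

Emit:
step_arm --targets '[{"dp": [0, 0.07, -0.04], "angular": [0, 0, 0], "fingers": 1}, {"dp": [0, 0.13, -0.07], "angular": [0, 0, 0], "fingers": 1}, {"dp": [0, 0.19, -0.1], "angular": [0, 0, 0], "fingers": 1}, {"dp": [0, 0.26, -0.11], "angular": [0, 0, 0], "fingers": 1}, {"dp": [0, 0.32, -0.13], "angular": [0, 0, 0], "fingers": 1}, {"dp": [0, 0.39, -0.14], "angular": [0, 0, 0], "fingers": 1}, {"dp": [0, 0.45, -0.15], "angular": [0, 0, 0], "fingers": 1}, {"dp": [0, 0.52, -0.15], "angular": [0, 0, 0], "fingers": 1}]'

```text
time: 65.55
tool_pos: [508.3, 289.9, 219.4]
tcp_rot: [-180.0, -0.1, -3.3]
ft_force: [3.1, 0.7, 7.0]
finger_gap: 8.7
grip_force: 21.9
```

Emit:
step_arm --targets '[{"dp": [0, 0.07, 0], "angular": [0, 0, 0], "fingers": 1}, {"dp": [0, 0.14, 0], "angular": [0, 0, 0], "fingers": 1}, {"dp": [0, 0.2, 0.01], "angular": [0, 0, 0], "fingers": 1}, {"dp": [0, 0.27, 0.03], "angular": [0, 0, 0], "fingers": 1}, {"dp": [0, 0.33, 0.04], "angular": [0, 0, 0], "fingers": 1}, {"dp": [0, 0.4, 0.06], "angular": [0, 0, 0], "fingers": 1}, {"dp": [0, 0.46, 0.09], "angular": [0, 0, 0], "fingers": 1}, {"dp": [0, 0.52, 0.12], "angular": [0, 0, 0], "fingers": 1}]'

```text
time: 66.55
tool_pos: [501.9, 185.8, 194.0]
tcp_rot: [180.0, 0.0, -3.3]
ft_force: [2.4, -1.2, 2.6]
finger_gap: 8.8
grip_force: 21.7
```

Emit:
step_arm --targets '[{"dp": [0, 0.05, 0.04], "angular": [0, 0, 0], "fingers": 1}, {"dp": [0, 0.11, 0.07], "angular": [0, 0, 0], "fingers": 1}, {"dp": [0, 0.16, 0.11], "angular": [0, 0, 0], "fingers": 1}, {"dp": [0, 0.22, 0.16], "angular": [0, 0, 0], "fingers": 1}, {"dp": [0, 0.26, 0.2], "angular": [0, 0, 0], "fingers": 1}, {"dp": [0, 0.31, 0.25], "angular": [0, 0, 0], "fingers": 1}, {"dp": [0, 0.35, 0.31], "angular": [0, 0, 0], "fingers": 1}, {"dp": [0, 0.39, 0.36], "angular": [0, 0, 0], "fingers": 1}]'

```text
time: 67.55
tool_pos: [497.4, 107.9, 121.5]
tcp_rot: [180.0, 0.0, -3.3]
ft_force: [1.3, -0.9, -0.8]
finger_gap: 9.0
grip_force: 22.2
```

```bash
python3 - <<'E'
from h import *
s=sense();print(s['time'],s['tool_pos'],s['tcp_rot'],s['finger_gap'],s['grip_force'],s['ft_force'])
E
```

```text
67.55 [497.39566091 107.87696125 121.51085828] [ 1.79972052e+02  2.47001467e-02 -3.32221574e+00] 8.998857278540896 22.187707722187042 [ 1.33077273 -0.9071527  -0.81038193]
```

Emit:
step_arm --targets '[{"dp": [0, 0.04, 0.06], "angular": [0, 0, 0], "fingers": 1}, {"dp": [0, 0.07, 0.12], "angular": [0, 0, 0], "fingers": 1}, {"dp": [0, 0.1, 0.18], "angular": [0, 0, 0], "fingers": 1}, {"dp": [0, 0.12, 0.24], "angular": [0, 0, 0], "fingers": 1}, {"dp": [0, 0.14, 0.3], "angular": [0, 0, 0], "fingers": 1}, {"dp": [0, 0.16, 0.37], "angular": [0, 0, 0], "fingers": 1}, {"dp": [0, 0.17, 0.43], "angular": [0, 0, 0], "fingers": 1}, {"dp": [0, 0.18, 0.49], "angular": [0, 0, 0], "fingers": 1}]'

```text
time: 68.55
tool_pos: [495.3, 72.8, 23.5]
tcp_rot: [-180.0, 0.0, -3.3]
ft_force: [-0.5, -1.0, -0.1]
finger_gap: 9.1
grip_force: 23.0
```

Emit:
step_arm --targets '[{"dp": [0, 0, 0.005], "angular": [0, 0, 0], "fingers": 0.5}, {"dp": [0, 0, 0.005], "angular": [0, 0, 0], "fingers": 0.5}, {"dp": [0, 0, 0.005], "angular": [0, 0, 0], "fingers": 0.5}, {"dp": [0, 0, -0.1], "angular": [0, 0, 0], "fingers": 0.5}, {"dp": [0, 0, -0.25], "angular": [0, 0, 0], "fingers": 0.5}, {"dp": [0, 0, -0.45], "angular": [0, 0, 0], "fingers": 0.5}, {"dp": [0, 0, -0.65], "angular": [0, 0, 0], "fingers": 0.5}, {"dp": [0, 0, -0.8], "angular": [0, 0, 0], "fingers": 0.5}]'

```text
time: 69.55
tool_pos: [496.3, 73.0, 187.2]
tcp_rot: [-180.0, -0.2, -3.3]
ft_force: [0.2, 0.2, -0.5]
finger_gap: 42.4
grip_force: 0.0
```

Emit:
step_arm --targets '[{"dp": [-0.1, 0, -0.15], "angular": [0, 0, 0], "fingers": 0.5}, {"dp": [-0.2, 0, -0.3], "angular": [0, 0, 0], "fingers": 0.5}, {"dp": [-0.3, 0, -0.3], "angular": [0, 0, 0], "fingers": 0.5}, {"dp": [-0.3, 0, -0.3], "angular": [0, 0, 0], "fingers": 0.5}, {"dp": [-0.3, 0, -0.3], "angular": [0, 0, 0], "fingers": 0.5}, {"dp": [-0.3, 0, -0.3], "angular": [0, 0, 0], "fingers": 0.5}, {"dp": [-0.3, 0, -0.3], "angular": [0, 0, 0], "fingers": 0.5}, {"dp": [-0.3, 0, -0.3], "angular": [0, 0, 0], "fingers": 0.5}]'

```text
time: 70.55
tool_pos: [435.7, 76.2, 244.2]
tcp_rot: [180.0, 0.0, -3.3]
ft_force: [-0.4, -0.8, -0.3]
finger_gap: 42.6
grip_force: 0.0
```

```bash
python3 - <<'E'
from h import *
s=sense();print(s['time'],s['tool_pos'],s['finger_gap'],s['ft_force'])
im=snap('scene','s6');t=snap('top','top6')
for d in pinpoint('top','lid_handle'): print(round(d['conf'],2),d['at'],ray('top',d['at'],35))
cv2.imwrite('pics/c6.png',np.vstack([cv2.resize(im[130:330,180:540],(720,400))]))
E
```

```text
70.55 [435.7061323   76.21925286 244.19768213] 42.62033928379581 [-0.44382183 -0.83340983 -0.34804464]
0.9 [249.5, 212.2] [493.4558068   74.69629161  35.        ]
```

View pics/c6.png

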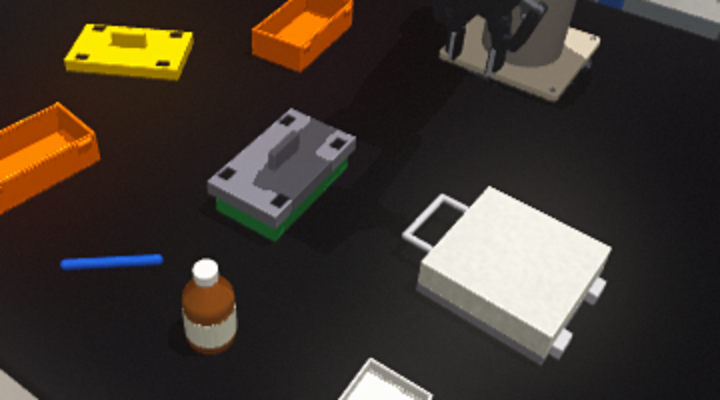

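```bash
python3 - <<'E'
from h import *
a=cv2.imread('pics/scene1.png').astype(int);b=cv2.imread('pics/s6.png').astype(int)
d=abs(a-b).max(2)>40; print(d[215:315,375:490].sum())
print(hand_in())
E
```

```text
5
the job is handed in; nothing more can be done
None
```

I finished the job and handed it in at about 70 s. All three jars are in the green carrier, the grey cover is pressed home at all four corners, and the case lid is shut; the result of the judging was not reported back.

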